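Lock the junction box's two quarter-turn screws

TASK

Take the orange driver out of its blue block and use it to turn both slotted brass screws on the junction box's lid clockwise until each is locked, its slot in line with the yellow marks (either screw first). Then stand the driver back in its block, fully home. Do not touch the screws or the box with the fingers or arm, do not tip the driver over, and leave the loose clips, the connector and the stripping tool where they lie.

Things in the scene. Friction and masses are not known exactly. Their poses are not given: they have to be found in the camera images.
- junction_box: grey junction box with an aluminium lid, fixed to the bench, 144 (x) x 214 (y) x 60 mm tall; origin at the centre of its underside; its two screws lie at y = +65 mm (left) and y = -65 mm (right); yellow marks on the lid lie before and behind each screw along the box's x
- head_left (a point): brass coin-slot head of the left captive screw (on the box's +y side, 65 mm from the box's centre), 34 mm across; origin on its axis at the lid's top face (60 mm above the table), x axis along the slot, z up. Slot floor 4 mm, rim of the slot 9 mm above the origin; the slot is 7 mm wide, 5 mm deep, about 30 mm long and open at both ends
- head_right (a point): brass coin-slot head of the right captive screw (on the box's -y side, 65 mm from the box's centre), 34 mm across; origin on its axis at the lid's top face (60 mm above the table), x axis along the slot, z up. Slot floor 4 mm, rim of the slot 9 mm above the origin; the slot is 7 mm wide, 5 mm deep, about 30 mm long and open at both ends
- screw_left (a joint): angle of the left screw: 0 fully open (slot across the box's x axis, along its y axis), grows as the head turns clockwise seen from above, pi/2 = locked against its stop (slot along the box's x axis, in line with the two yellow marks). Turns stiffly (about 0.12 N m) and stays where it is left
- screw_right (a joint): angle of the right screw: 0 fully open (slot across the box's x axis, along its y axis), grows as the head turns clockwise seen from above, pi/2 = locked against its stop (slot along the box's x axis, in line with the two yellow marks). Turns stiffly (about 0.12 N m) and stays where it is left
- driver: stubby driver standing upright in the block, 117 mm tall, 0.14 kg; origin at the blade's tip, z up along it, x along the blade's width. Blade 20 mm wide (tip 16), 3 mm thick, 16 mm long; shank 14 mm across to 50 mm up; black flange 40 mm across, 50 to 55 mm up; square orange handle 26 x 26 mm, 55 to 117 mm up, sides square to x and y; a black stripe on top runs along the blade's width
- tool_block: blue block fixed to the bench, 76 x 76 x 55 mm; origin at the centre of its underside; a vertical round hole 27 mm across with a 3 mm chamfer goes through its centre. Stowed, the driver's flange rests on the block's top, its tip 5 mm above the block's origin
- parts_bin: small open yellow bin with black clips, fixed, 120 x 90 x 50 mm; not part of the job
- stripper: blue wire-stripping tool lying flat, 160 x 45 x 24 mm; not part of the job
- connector: round aluminium connector standing upright, 34 mm across, 36 mm tall; not part of the job
- clip_a: small black harness clip, 30 x 14 x 30 mm; not part of the job
- clip_b: second small black harness clip, 30 x 14 x 30 mm; not part of the job

How it is judged:
On the way, in this order (a step that is already met when the one before it is completed fails the run):
1. one of the two screws (either one) is turned clockwise to within about 10 degrees of its locked stop, the driver's blade still in its slot (((value of joint screw_left above 1.4 rad and distance between driver and head_left below 0.014 m) or (value of joint screw_right above 1.4 rad and distance between driver and head_right below 0.014 m))), for 0.2 s.
2. the other screw is also turned to within about 10 degrees of its locked stop, the driver's blade still in its slot, and the first stays locked (value of joint each of screw_left, screw_right above 1.4 rad and (distance between driver and head_left below 0.014 m or distance between driver and head_right below 0.014 m)), for 0.2 s.
At the end, for the whole second after the job is handed in: Both screws are within about 10 degrees of locked (joint above 1.40 rad), and the driver stands at rest in the block's hole, released, upright within about 5 degrees, its flange down on the block (within 4 mm of fully home, its tip within 7 mm of the hole's axis) (value of joint each of screw_left, screw_right above 1.4 rad and horizontal distance between driver and tool_block below 0.007 m and height (world z) of driver below 0.009 m and angle between driver's own z axis and vertical below 0.1 rad and linear speed of driver below 0.02 m/s); the robot touches nothing.
It fails at once if the fingers or another part of the arm push on a screw or on the box itself (over 2 N): only the driver may touch them (contact force between any of the fingers, the arm and junction_box above 2 N).
It fails at once if the driver is tipped more than about 40 degrees from upright (angle between driver's own z axis and vertical above 0.7 rad).
It fails at once if the blue stripping tool, the aluminium connector or one of the two loose black clips is moved more than 30 mm (distance of any of stripper, connector, clip_a, clip_b from where it was at the start of the episode above 0.03 m).
It also fails if it takes over 69 s, if anything falls off the work surface, if the arm or the gripper's body presses on something with over 40 N, if the wrist force passes 120 N, or if a joint passes its speed limit or range.

ROBOT

A 6-joint arm with a two-finger parallel gripper is mounted at the origin on the work surface. World frame = base frame: x ahead of the robot, y to its left, z up, the work surface at z = 0. Lengths are in m, angles in rad, forces in N, time in s.
With the tool pointing down it reaches from about 0.25 to 0.775 m from the base axis. Payload 4 kg.
Tool frame: the origin (TCP) lies between the finger pads; the fingertips stand 14 mm ahead of it and the grasp point (between the pads) lies 5 mm behind it; z points along the fingers, y is the direction in which the jaws open and shut (so a half turn about z gives the same grasp; the last joint's range is limited). The gripper opens to 94 mm and grips with 3 to 60 N. Pads are 16 mm wide; open, the fingers measure 119 mm over their backs; the gripper's body (75 mm by 177 mm) begins 78 mm behind the grasp point.
Start: joints at [1.196, 0.087, 1.371, -0, 1.684, -0.103], TCP at [0.148, 0.53, 0.22] pointing down, gripper open.
Joint ranges: [-3.1, 3.1], [-0.76, 2.03], [0.27, 2.55], [-1.08, 4.22], [0.17, 2.65], [-2.57, 2.57]. Speed limits (rad/s): [2.79, 2.79, 3.14, 3.14, 3.14, 3.14].

INTERFACE

Orientations are given as [roll, pitch, yaw] about the fixed x, y, z axes, in that order (R = Rz(yaw) Ry(pitch) Rx(roll)).
In Python, from bench import robot, cams, spotter gives the robot as it stands.
- The arm moves only by the shell command python3 -m inch 'ROWS'. ROWS is JSON, a list of rows, each an object of numbers: "grip": the opening, from 0 (shut) to 1 (fully open); "dx", "dy", "dz": the shift along the tool's x, y, z in units of 25 mm (1.0 is 25 mm); "rx", "ry", "rz": the turn, a rotation vector about the tool's x, y, z in units of 5 degrees (1.0 is 5 degrees). A call has 1 to 12 rows; each row shifts and turns the pose as measured when the row begins, along the tool's axes as they then stand; what a row does not reach is not made up. A row lasts 1/8 s, in which the tool goes at most 62.5 mm and 10.7 degrees, less where a joint would pass 70% of its speed; a pose out of reach is approached as far as the arm can. A call is refused whole if a number of a shift passes 1 or a number of a turn 1, either way. A call with a gripper value outside its range is refused whole. The fingers move at their own pace and stop on an object; the grip force is fixed at half the most. Time passes only in rows, so rows that do not move let the fingers close. It gives the time, the measured TCP pose, the force and the opening at its end, in the units of the state.
- robot.get_obs(): the state, without advancing time (a new reading comes with each control period).
- cams.snapshot(name): name is "scene" or "top" or "wrist"; returns a dict with "frame" (480x640x3 uint8, red, green, blue), "intrinsics" (3x3 intrinsics, pixels), "k1" (the pictures are not rectified: a ray, as slopes to the right and down, at radius r is drawn at 1 + k1 r^2 times it, then the intrinsics apply), "eye" and "orientation" of the camera in the world. Camera axes: x right, y up, looking along -z (the intrinsics and any distortion apply to the point x, -y, -z); pixel columns grow to the right and rows downward; lengths in m; the calibration is good to about 2 mm. A picture is of the moment at which its call begins. There is no depth.
- robot.close_job(): hands the job in, once; it reports no verdict.
Trained networks look in a picture, given as the dict that the camera call returned (one of the last four; its "shot" number tells which), for a name from the list of things; names that differ only in an ending like _2 or _b are one class to them, and where a whole thing is asked for, a point or a joint stands for the part that bears it (a point fixed in the world has none). Each returns a list of dicts, best first, with "score" (0 to 1); they miss things now and then, are a little off and sometimes report something else, mostly with a low value. They report only what shows in the picture. A call takes as long as a camera call.
- spotter.regions_of(picture, query): "pixels" (480x640 bool, what is visible of it) and "extent" ([left, top, right, bottom] in pixels, round what is visible of it).
- spotter.place_of(picture, query): "pixel" ([column, row] in pixels: a listed point, or the origin of a listed thing).
The state is a dict: "time": time; "joint_positions": joint angles; "qvel": joint speeds; "joint_torque": joint torques, N m; "tool_pos": TCP position; "ee_rot": TCP orientation; "wrist_force": force on the tool from outside, world axes, zero at the start; "wrist_torque": the same for the moment, N m; "width": finger opening in m.
Only numpy, scipy, OpenCV 4.12 (cv2) and the standard library are available. Lean on these libraries where they do the work, as an engineer would, in place of code of your own. Each camera call takes 0.05 s, during which the arm holds its last target.

## Working session

There is one attempt and no reset: what is moved stays moved. The work goes in short steps, Python scripts to look and compute and a shell command to move; the robot and the scene stay as the last step left them, time stands still between calls to the robot, and variables do not carry over. Pictures are saved under pics/ and viewed, and the job is handed in when it is done.

```bash
ls; mkdir -p pics; cat > h.py <<'E'
import numpy as np, cv2
from bench import robot, cams, spotter
def snap(n, fn=None):
    s=cams.snapshot(n)
    if fn: cv2.imwrite('pics/'+fn+'.png', cv2.cvtColor(s['frame'],cv2.COLOR_RGB2BGR))
    return s
def Rm(s):
    o=np.array(s['orientation'],float)
    if o.shape==(3,3): return o
    from scipy.spatial.transform import Rotation as R
    if o.size==3: return R.from_euler('xyz',o).as_matrix()
    return R.from_quat(o).as_matrix()
def ray(s,px):
    K=np.array(s['intrinsics']); k=s['k1']
    d=np.array([(px[0]-K[0,2])/K[0,0],(px[1]-K[1,2])/K[1,1]])
    u=d.copy()
    for _ in range(30): u=d/(1+k*(u@u))
    return Rm(s)@np.array([u[0],-u[1],-1.0])
def onz(s,px,z):
    r=ray(s,px); e=np.array(s['eye']); return e+r*(z-e[2])/r[2]
def proj(s,p):
    K=np.array(s['intrinsics']); c=Rm(s).T@(np.array(p)-np.array(s['eye']))
    u=np.array([c[0],-c[1]])/-c[2]; u=u*(1+s['k1']*(u@u))
    return np.array([K[0,0]*u[0]+K[0,2],K[1,1]*u[1]+K[1,2]])
E
python3 - <<'E'
from h import *
print({k:v for k,v in robot.get_obs().items()})
for n in ('top','scene','wrist'):
    s=snap(n,n+'0'); print(n,s['eye'],s['orientation'],s['intrinsics'],s['k1'])
E
```

```text
pics
{'time': 0.0, 'joint_positions': array([ 1.19590866e+00,  8.79154966e-02,  1.37219269e+00,  3.21004495e-06,
        1.68361028e+00, -1.03082476e-01]), 'qvel': array([ 3.11866932e-05, -1.01133658e-03, -9.88091556e-04,  7.75342307e-04,
        9.25557304e-04,  1.47653306e-03]), 'joint_torque': array([ 4.49739200e-04, -3.40189147e+01, -3.02421105e+01,  7.16934213e-02,
        3.30490828e-02, -1.57080931e-04]), 'tool_pos': array([0.14746731, 0.5293379 , 0.21835698]), 'ee_rot': array([-3.13947846e+00, -2.21919093e-04,  2.86978759e+00]), 'wrist_force': array([ 0.2102077 , -0.08807425,  0.08622472]), 'wrist_torque': array([-0.00699345,  0.0356408 ,  0.08252285]), 'width': 0.09413508291350325}
top [ 0.41637158 -0.00866642  0.98383932] [ 0.15325914  0.03059558 -1.54251525] [[478.09190037   0.         315.71238816]
 [  0.         478.09190037 244.91673164]
 [  0.           0.           1.        ]] -0.0925733193734631
scene [ 0.99390554 -0.2408502   0.944326  ] [5.25870646e-01 2.16618628e-04 1.07847093e+00] [[605.92939043   0.         318.96486732]
 [  0.         605.92939043 238.81353037]
 [  0.           0.           1.        ]] 0.07105785653121831
wrist [0.07375678 0.55112444 0.38337419] [-0.26841421  0.00274659  1.29944929] [[335.57058589   0.         318.82238203]
 [  0.         335.57058589 240.7871269 ]
 [  0.           0.           1.        ]] -0.033173751140784795
```

View pics/top0.png

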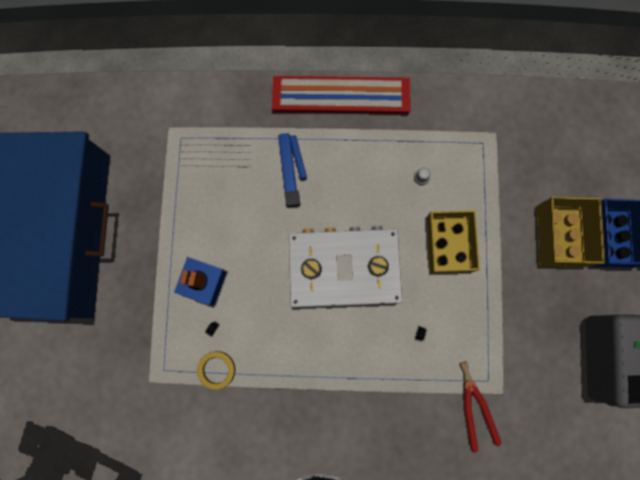

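View pics/scene0.png

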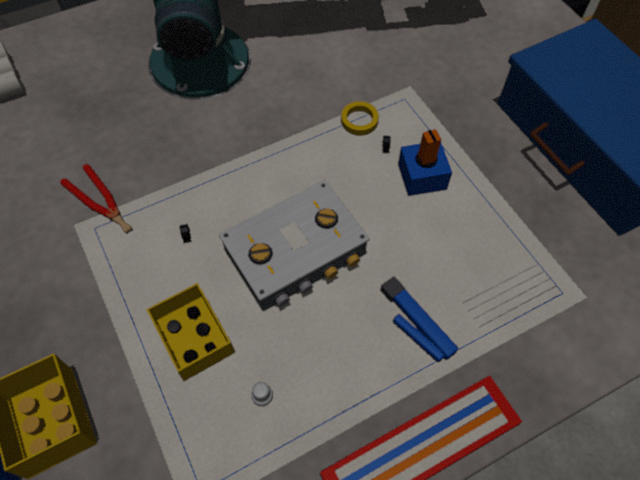

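```bash
python3 - <<'E'
from h import *
for n in ('top','scene'):
    s=snap(n)
    for q in ('junction_box','head_left','head_right','driver','tool_block','connector','clip_a','stripper','parts_bin'):
        z=0.06 if 'head' in q else 0.005 if q=='driver' else 0
        for r in spotter.place_of(s,q)[:3]:
            print(n,q,round(r['score'],2),np.round(r['pixel'],1),np.round(onz(s,r['pixel'],z),4))
E
```

```text
top junction_box 0.94 [345.4 270. ] [ 0.5166 -0.037   0.    ]
top head_left 0.62 [306.8 266.9] [0.5147 0.0397 0.06  ]
top head_right 0.74 [379.6 264. ] [ 0.5238 -0.1014  0.06  ]
top head_right 0.32 [419.4 335.5] [ 0.3886 -0.1786  0.06  ]
top driver 0.71 [202.1 281.2] [0.485  0.2593 0.005 ]
top tool_block 0.94 [204.6 283.2] [0.4813 0.2551 0.    ]
top connector 0.54 [420.4 177.9] [ 0.717 -0.193  0.   ]
top clip_a 0.72 [421.7 334.6] [ 0.3887 -0.1943  0.    ]
top clip_a 0.71 [309.3 269. ] [0.5168 0.0376 0.    ]
top clip_a 0.42 [215.7 328.8] [0.3883 0.2264 0.    ]
top stripper 0.82 [287.6 172.3] [0.7235 0.0904 0.    ]
top parts_bin 0.92 [449.7 241.8] [ 0.5806 -0.2532  0.    ]
scene junction_box 0.85 [297.2 252.6] [ 0.5175 -0.0295  0.    ]
scene head_left 0.86 [325.1 218.6] [0.5111 0.0299 0.06  ]
scene head_right 0.68 [261.3 255.9] [ 0.5252 -0.0982  0.06  ]
scene driver 0.67 [421.  172.8] [0.4771 0.257  0.005 ]
scene tool_block 0.97 [420.4 176.7] [0.4815 0.2536 0.    ]
scene connector 0.67 [261.8 396.2] [ 0.7186 -0.1945  0.    ]
scene clip_a 0.63 [187.  239.4] [ 0.3999 -0.1913  0.    ]
scene clip_a 0.44 [385.2 144.9] [0.3837 0.2346 0.    ]
scene stripper 0.63 [419.7 323.9] [0.7339 0.0882 0.    ]
scene parts_bin 0.9 [189.6 336.6] [ 0.5739 -0.2566  0.    ]
scene parts_bin 0.55 [418.6 322.7] [0.7313 0.0878 0.    ]
```

```bash
python3 - <<'E'
from h import *
s=cv2.imread('pics/top0.png')
a=cv2.resize(s[220:320,280:410],None,fx=6,fy=6,interpolation=cv2.INTER_CUBIC);cv2.imwrite('pics/c1.png',a)
a=cv2.resize(s[250:315,165:235],None,fx=8,fy=8,interpolation=cv2.INTER_CUBIC);cv2.imwrite('pics/c2.png',a)
E
```

```text
(no output)
```

View pics/c1.png

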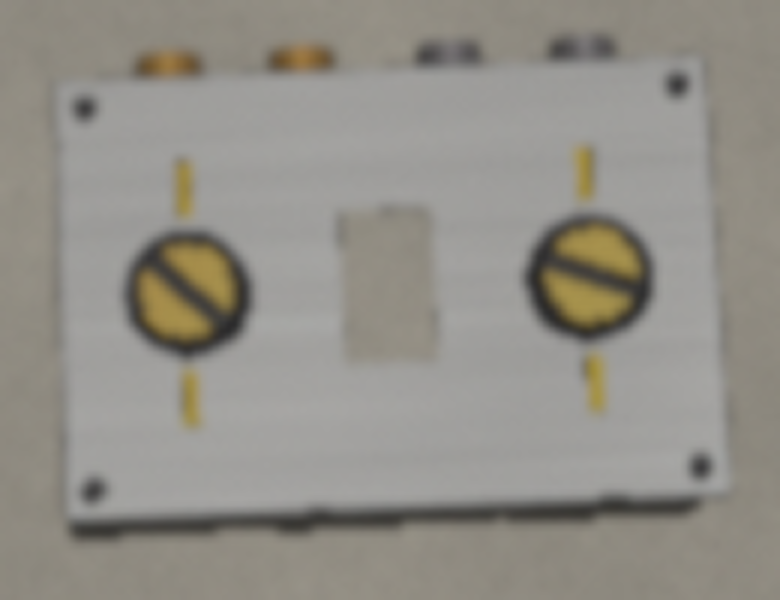

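View pics/c2.png

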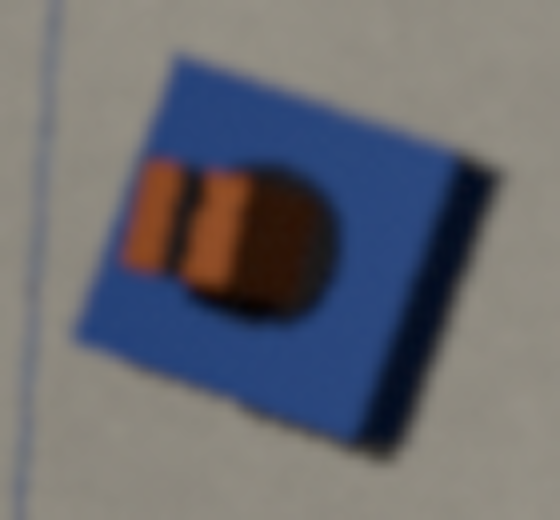

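View pics/wrist0.png

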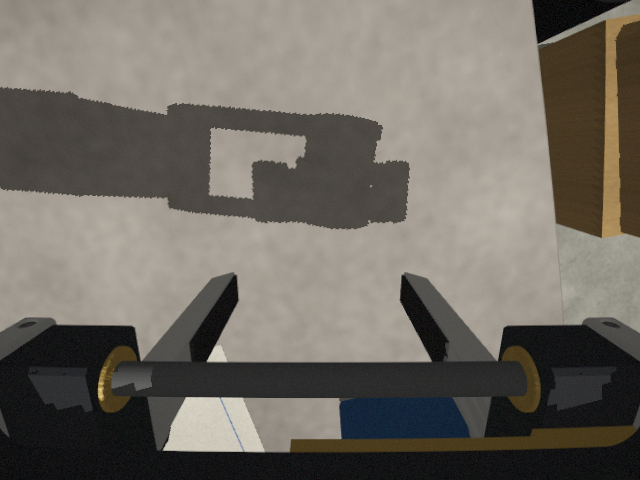

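```bash
cat >> h.py <<'E'
from scipy.spatial.transform import Rotation as R
def togo(p,yaw_deg,o=None):
    """remaining move to target TCP p, yaw, tool down; in row units"""
    o=o or robot.get_obs(); Rc=R.from_euler('xyz',o['ee_rot'])
    Rt=R.from_euler('xyz',[np.pi,0,np.radians(yaw_deg)])
    d=Rc.inv().apply(np.array(p)-o['tool_pos'])/0.025
    r=np.degrees((Rc.inv()*Rt).as_rotvec())/5
    dt=Rt.inv().apply(np.array(p)-o['tool_pos'])/0.025
    print('t',round(o['time'],2),'pos',np.round(o['tool_pos'],4),'rpy',np.round(np.degrees(o['ee_rot']),2),'w',round(o['width'],4),'F',np.round(o['wrist_force'],1),'T',np.round(o['wrist_torque'],2),'q6',round(np.degrees(o['joint_positions'][5]),1))
    print('  shift now-axes',np.round(d,2),' turn',np.round(r,2),' shift target-axes',np.round(dt,2))
E
python3 -m inch '[{"grip":1,"dx":-1,"dy":-0.45,"rz":1},{"dx":-1,"dy":-0.4,"rz":1},{"dx":-1,"dy":-0.3,"rz":1},{"dx":-1,"dy":-0.2,"rz":1}]'
python3 - <<'E'
from h import *
togo([0.48,0.257,0.21],82)
E
```

```text
t 1.15 pos [0.1477 0.5298 0.2195] rpy [180.     0.   164.43] w 0.0943 F [ 0.6 -0.6  0.4] T [ 0.02  0.04 -0.05] q6 -5.9
  shift now-axes [-15.74  -6.94   0.38]  turn [ 0.   -0.   16.49]  shift target-axes [-8.96 14.68  0.38]invalid input at $[0]: expected keys grip, dx, dy, dz, rx, ry, rz
```

```bash
python3 -m inch '[{"grip":1,"dx":-1,"dy":-0.45,"dz":0,"rx":0,"ry":0,"rz":1},{"grip":1,"dx":-1,"dy":-0.4,"dz":0,"rx":0,"ry":0,"rz":1},{"grip":1,"dx":-1,"dy":-0.3,"dz":0,"rx":0,"ry":0,"rz":1},{"grip":1,"dx":-1,"dy":-0.2,"dz":0,"rx":0,"ry":0,"rz":1},{"grip":1,"dx":-1,"dy":-0.1,"dz":0,"rx":0,"ry":0,"rz":1},{"grip":1,"dx":-1,"dy":0,"dz":0,"rx":0,"ry":0,"rz":1}]'
python3 - <<'E'
from h import *
togo([0.48,0.257,0.21],82)
E
```

```text
time: 1.9
tool_pos: [0.2662, 0.424, 0.2194]
ee_rot: [3.141, -0.0, 2.333]
wrist_force: [-0.9, 0.0, 0.1]
width: 0.0938
t 1.9 pos [0.2662 0.424  0.2194] rpy [ 1.7997e+02 -1.0000e-02  1.3368e+02] w 0.0938 F [-0.9  0.   0.1] T [-0.06  0.08  0.01] q6 7.7
  shift now-axes [-10.74   1.57   0.37]  turn [ 0.000e+00 -1.000e-02  1.034e+01]  shift target-axes [-5.43  9.4   0.37]
```

```bash
python3 -m inch '[{"grip":1,"dx":-1,"dy":0.2,"dz":0,"rx":0,"ry":0,"rz":1},{"grip":1,"dx":-1,"dy":0.3,"dz":0,"rx":0,"ry":0,"rz":1},{"grip":1,"dx":-1,"dy":0.4,"dz":0,"rx":0,"ry":0,"rz":1},{"grip":1,"dx":-1,"dy":0.5,"dz":0,"rx":0,"ry":0,"rz":1},{"grip":1,"dx":-1,"dy":0.6,"dz":0,"rx":0,"ry":0,"rz":1},{"grip":1,"dx":-0.8,"dy":0.7,"dz":0,"rx":0,"ry":0,"rz":1},{"grip":1,"dx":-0.8,"dy":0.8,"dz":0,"rx":0,"ry":0,"rz":1},{"grip":1,"dx":-0.6,"dy":0.9,"dz":0,"rx":0,"ry":0,"rz":1},{"grip":1,"dx":-0.5,"dy":0.9,"dz":0,"rx":0,"ry":0,"rz":1},{"grip":1,"dx":-0.5,"dy":0.9,"dz":0,"rx":0,"ry":0,"rz":1}]'
python3 - <<'E'
from h import *
togo([0.48,0.257,0.21],82)
s=snap('wrist','w1'); snap('scene','s1')
for q in ('driver','tool_block'):
  for r in spotter.place_of(s,q)[:2]: print(q,r['score'],r['pixel'],onz(s,r['pixel'],0.005 if q=='driver' else 0))
E
```

```text
time: 3.15
tool_pos: [0.4999, 0.2744, 0.2203]
ee_rot: [3.14, -0.003, 1.431]
wrist_force: [0.1, -0.1, 0.4]
width: 0.0943
t 3.15 pos [0.4999 0.2744 0.2203] rpy [ 1.7991e+02 -1.6000e-01  8.1960e+01] w 0.0943 F [ 0.1 -0.1  0.4] T [-0.05  0.05 -0.05] q6 31.1
  shift now-axes [-0.8  -0.69  0.41]  turn [ 0.02 -0.03 -0.01]  shift target-axes [-0.8  -0.69  0.41]
driver 0.56 [306.9, 235.8] [0.48390845 0.25605236 0.005     ]
tool_block 0.57 [305.4, 234.5] [0.48202876 0.25662266 0.        ]
```

View pics/w1.png

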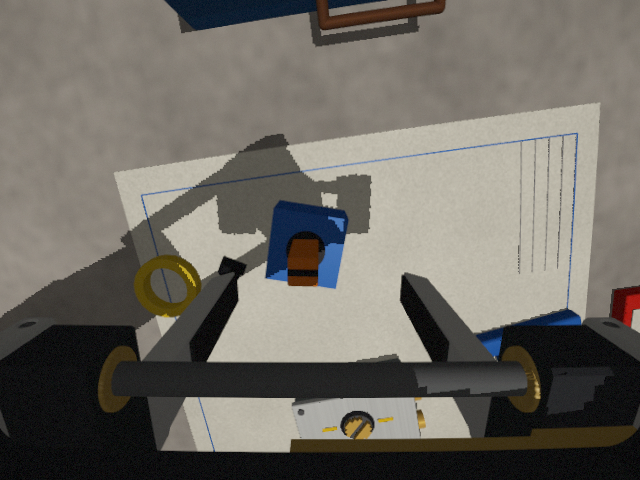

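```bash
python3 - <<'E'
import cv2
s=cv2.imread('pics/w1.png')
cv2.imwrite('pics/c3.png',cv2.resize(s[190:300,255:360],None,fx=7,fy=5.45,interpolation=cv2.INTER_CUBIC)) if 0 else cv2.imwrite('pics/c3.png',cv2.resize(s[195:295,255:360],None,fx=6,fy=6,interpolation=cv2.INTER_CUBIC))
E
```

```text
(no output)
```

View pics/c3.png

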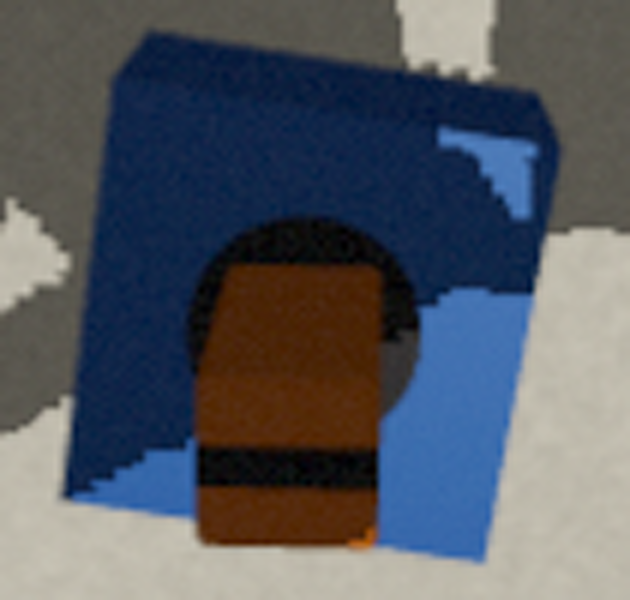

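```bash
python3 - <<'E'
from h import *
s=snap('wrist')
f=lambda c:(255-0.4+c[0]/6,195-.4+c[1]/6)
P=[onz(s,f(c),0.122) for c in [(197,373),(380,373),(378,545),(199,545)]]
P=np.array(P)[:,:2];print(P,P.mean(0))
for a,b in((0,1),(3,2),(3,0),(2,1)): d=P[b]-P[a];print(np.linalg.norm(d),np.degrees(np.arctan2(d[1],d[0])))
P=np.array([onz(s,f(c),0.122) for c in [(197,468),(377,466)]]);d=P[1]-P[0];print('stripe',P.mean(0),np.degrees(np.arctan2(d[1],d[0])))
P=np.array([onz(s,f(c),0.055) for c in [(112,80),(533,135),(485,560),(65,497)]])[:,:2];print('blk',P.mean(0))
for a,b in((0,1),(3,2),(3,0),(2,1)): d=P[b]-P[a];print(np.linalg.norm(d),np.degrees(np.arctan2(d[1],d[0])))
togo([0.48,0.257,0.21],82)
E
```

```text
[[0.47267331 0.27027978]
 [0.49758532 0.26686484]
 [0.49382981 0.24170113]
 [0.46885692 0.24511697]] [0.48323634 0.25599068]
0.025144983911809846 -7.805448982484703
0.025205427300432792 -7.788701846846696
0.0254505691537537 81.37579366071921
0.025442410383336275 81.5116576415635
stripe [0.48287561 0.25500335 0.122     ] -7.118481629564972
blk [0.4818678  0.25586319]
0.07057144800839829 -15.37653723623818
0.07481837369000831 -16.963680588880916
0.0746916042798095 73.78483996999725
0.07681946254822161 76.9549017968
t 3.4 pos [0.4986 0.2752 0.2203] rpy [ 1.7995e+02 -1.7000e-01  8.2200e+01] w 0.0939 F [-1.1  0.2 -0.3] T [-0.03  0.11  0.  ] q6 30.9
  shift now-axes [-0.82 -0.64  0.41]  turn [ 0.01 -0.03  0.04]  shift target-axes [-0.82 -0.63  0.41]
```

```bash
python3 -m inch '[{"grip":1,"dx":-0.8,"dy":-0.6,"dz":0.4,"rx":0,"ry":0,"rz":0},{"grip":1,"dx":0,"dy":0,"dz":0,"rx":0,"ry":0,"rz":0}]'
python3 - <<'E'
from h import *
togo([0.4825,0.256,0.088],82)
E
```

```text
time: 3.65
tool_pos: [0.4792, 0.2586, 0.2102]
ee_rot: [3.141, -0.004, 1.439]
wrist_force: [0.6, -0.0, -0.4]
width: 0.0938
t 3.65 pos [0.4792 0.2586 0.2102] rpy [179.97  -0.21  82.43] w 0.0938 F [ 0.6 -0.  -0.4] T [-0.04  0.01 -0.01] q6 29.9
  shift now-axes [-0.1   0.14  4.89]  turn [ 0.01 -0.04  0.09]  shift target-axes [-0.08  0.15  4.89]
```

```bash
python3 -m inch '[{"grip":1,"dx":-0.1,"dy":0.15,"dz":1,"rx":0,"ry":0,"rz":0.1},{"grip":1,"dx":0,"dy":0,"dz":1,"rx":0,"ry":0,"rz":0},{"grip":1,"dx":0,"dy":0,"dz":1,"rx":0,"ry":0,"rz":0},{"grip":1,"dx":0,"dy":0,"dz":0.5,"rx":0,"ry":0,"rz":0},{"grip":1,"dx":0,"dy":0,"dz":0,"rx":0,"ry":0,"rz":0}]'
python3 - <<'E'
from h import *
togo([0.4825,0.256,0.088],82)
s=snap('wrist','w2')
E
```

```text
time: 4.28
tool_pos: [0.4844, 0.2617, 0.1252]
ee_rot: [3.133, -0.011, 1.437]
wrist_force: [-0.1, -0.2, -0.8]
width: 0.0937
t 4.28 pos [0.4844 0.2617 0.1252] rpy [179.49  -0.64  82.33] w 0.0937 F [-0.1 -0.2 -0.8] T [-0.11  0.06  0.05] q6 29.9
  shift now-axes [-0.25 -0.06  1.49]  turn [ 0.1  -0.13  0.07]  shift target-axes [-0.24 -0.05  1.49]
```

View pics/w2.png

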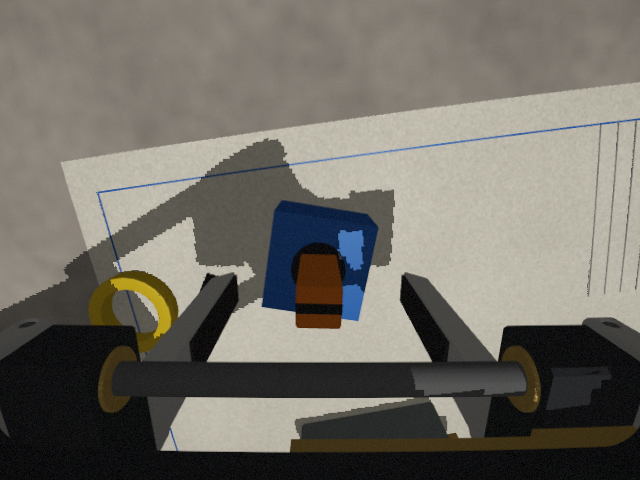

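```bash
python3 - <<'E'
from h import *
s=snap('wrist')
im=s['frame'][240:335,280:360].copy()
cv2.imwrite('pics/c4.png',cv2.resize(im[:,:,::-1],None,fx=7,fy=6,interpolation=cv2.INTER_CUBIC))
print(onz(s,(319,310),.122))
E
```

```text
[0.48435404 0.25345002 0.122     ]
```

View pics/c4.png

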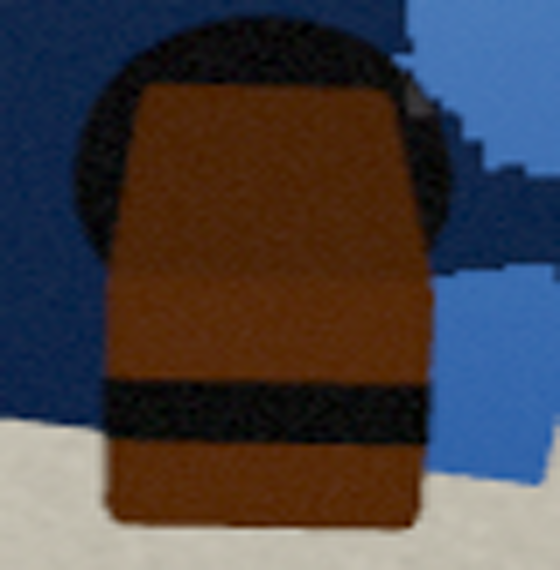

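```bash
python3 -m inch '[{"grip":1,"dx":-0.26,"dy":0,"dz":0.7,"rx":0.1,"ry":-0.13,"rz":0.07},{"grip":1,"dx":0,"dy":0,"dz":0.7,"rx":0,"ry":0,"rz":0},{"grip":1,"dx":0,"dy":0,"dz":0,"rx":0,"ry":0,"rz":0}]'
python3 - <<'E'
from h import *
togo([0.4838,0.255,0.088],82)
s=snap('wrist','w3')
E
```

```text
time: 4.75
tool_pos: [0.4856, 0.2554, 0.0908]
ee_rot: [3.137, -0.002, 1.43]
wrist_force: [-0.4, 0.2, -0.1]
width: 0.0941
t 4.75 pos [0.4856 0.2554 0.0908] rpy [ 1.7975e+02 -1.0000e-01  8.1930e+01] w 0.0941 F [-0.4  0.2 -0.1] T [-0.07  0.08  0.05] q6 29.9
  shift now-axes [-0.03 -0.07  0.11]  turn [ 0.05 -0.02 -0.01]  shift target-axes [-0.03 -0.07  0.11]
```

View pics/w3.png

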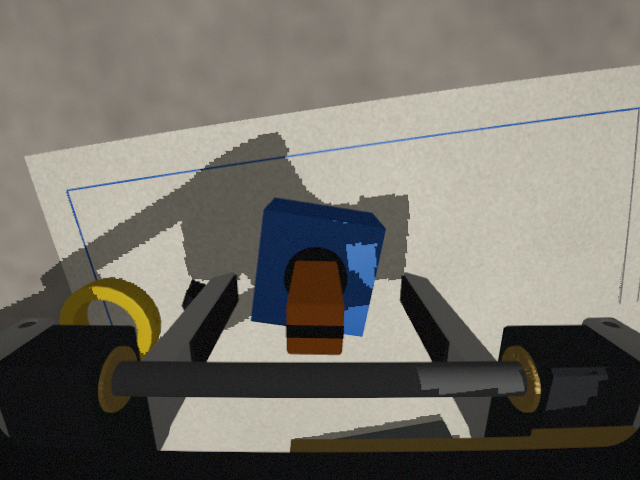

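```bash
python3 -m inch '[{"grip":1,"dx":-0.03,"dy":-0.07,"dz":0.11,"rx":0.05,"ry":0,"rz":0},{"grip":0,"dx":0,"dy":0,"dz":0,"rx":0,"ry":0,"rz":0},{"grip":0,"dx":0,"dy":0,"dz":0,"rx":0,"ry":0,"rz":0},{"grip":0,"dx":0,"dy":0,"dz":0,"rx":0,"ry":0,"rz":0},{"grip":0,"dx":0,"dy":0,"dz":0,"rx":0,"ry":0,"rz":0},{"grip":0,"dx":0,"dy":0,"dz":0,"rx":0,"ry":0,"rz":0}]'
python3 - <<'E'
from h import *
togo([0.4838,0.255,0.088],82)
s=snap('wrist','w4')
E
```

```text
time: 5.55
tool_pos: [0.4852, 0.2556, 0.0905]
ee_rot: [3.138, -0.004, 1.43]
wrist_force: [-0.3, 0.7, 0.7]
width: 0.0479
t 5.55 pos [0.4852 0.2556 0.0905] rpy [179.78  -0.24  81.93] w 0.0479 F [-0.3  0.7  0.7] T [-0.07  0.07  0.01] q6 29.8
  shift now-axes [-0.03 -0.05  0.1 ]  turn [ 0.04 -0.05 -0.01]  shift target-axes [-0.03 -0.05  0.1 ]
```

View pics/w4.png

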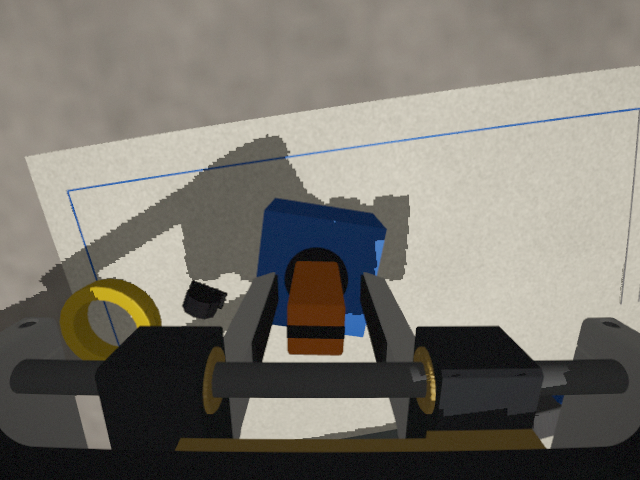

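```bash
python3 -m inch '[{"grip":0,"dx":0,"dy":0,"dz":0,"rx":0,"ry":0,"rz":0},{"grip":0,"dx":0,"dy":0,"dz":0,"rx":0,"ry":0,"rz":0},{"grip":0,"dx":0,"dy":0,"dz":0,"rx":0,"ry":0,"rz":0},{"grip":0,"dx":0,"dy":0,"dz":0,"rx":0,"ry":0,"rz":0},{"grip":0,"dx":0,"dy":0,"dz":0,"rx":0,"ry":0,"rz":0}]'
python3 - <<'E'
from h import *
togo([0.4838,0.255,0.088],82)
s=snap('wrist','w5')
E
```

```text
time: 6.22
tool_pos: [0.485, 0.2556, 0.0906]
ee_rot: [3.138, -0.004, 1.43]
wrist_force: [-0.3, -0.3, -0.2]
width: 0.0258
t 6.22 pos [0.485  0.2556 0.0906] rpy [179.8   -0.24  81.93] w 0.0258 F [-0.3 -0.3 -0.2] T [-0.07  0.14  0.01] q6 29.8
  shift now-axes [-0.03 -0.05  0.1 ]  turn [ 0.04 -0.05 -0.01]  shift target-axes [-0.03 -0.05  0.1 ]
```

View pics/w5.png

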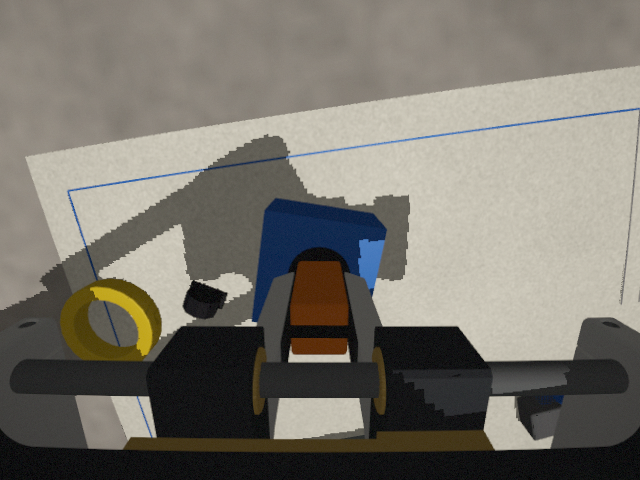

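```bash
python3 - <<'E'
from h import *
s=snap('top')
g=lambda x,y:(280-.4+x/6,220-.4+y/6)
for n,c in (('L',(187,293)),('R',(591,277))): print(n,onz(s,g(*c),0.069))
def ang(a,b,z):
    d=onz(s,g(*b),z)-onz(s,g(*a),z);return np.degrees(np.arctan2(d[1],d[0]))
print('slotL',ang((235,335),(150,255),.069),'slotR',ang((640,292),(540,262),.069))
print('marks',ang((192,427),(182,160),.06),ang((598,412),(584,147),.06))
E
python3 -m inch '[{"grip":0,"dx":0,"dy":0,"dz":-0.4,"rx":0,"ry":0,"rz":0},{"grip":0,"dx":0,"dy":0,"dz":-0.8,"rx":0,"ry":0,"rz":0},{"grip":0,"dx":0,"dy":0,"dz":-1,"rx":0,"ry":0,"rz":0},{"grip":0,"dx":0,"dy":0,"dz":-1,"rx":0,"ry":0,"rz":0},{"grip":0,"dx":0,"dy":0,"dz":-1,"rx":0,"ry":0,"rz":0},{"grip":0,"dx":0,"dy":0,"dz":0,"rx":0,"ry":0,"rz":0}]'
python3 - <<'E'
from h import *
togo([0.514,0.033,0.2],137)
s=snap('scene','s6');cv2.imwrite('pics/s6c.png',cv2.resize(s['frame'][60:220,340:500,::-1],None,fx=3.5,fy=3.5,interpolation=cv2.INTER_CUBIC))
E
```

```text
L [0.51092682 0.03154012 0.069     ]
R [ 0.51924112 -0.09762268  0.069     ]
slotL 48.18546226474233 slotR 74.50635853837363
marks 3.841881717428129 3.55115353685453
time: 7.08
tool_pos: [0.4844, 0.255, 0.2001]
ee_rot: [3.138, -0.004, 1.43]
wrist_force: [0.1, -0.1, -1.3]
width: 0.0258
t 7.08 pos [0.4844 0.255  0.2001] rpy [179.8   -0.22  81.93] w 0.0258 F [ 0.1 -0.1 -1.3] T [-0.09  0.01 -0.01] q6 29.8
  shift now-axes [-8.63  2.42 -0.02]  turn [  0.06  -0.02 -11.01]  shift target-axes [-6.92 -5.69  0.01]
```

View pics/s6c.png

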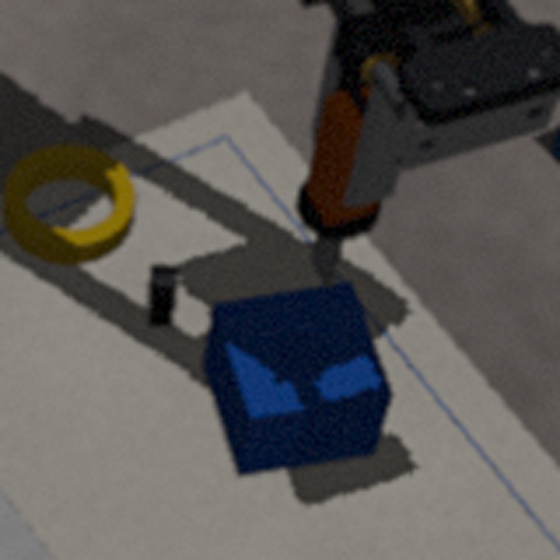

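```bash
python3 -m inch '[{"grip":0,"dx":-0.5,"dy":0.2,"dz":0,"rx":0,"ry":0,"rz":-0.7},{"grip":0,"dx":-0.93,"dy":0.3,"dz":0,"rx":0,"ry":0,"rz":-1},{"grip":0,"dx":-0.95,"dy":0.2,"dz":0,"rx":0,"ry":0,"rz":-1},{"grip":0,"dx":-0.97,"dy":0.1,"dz":0,"rx":0,"ry":0,"rz":-1},{"grip":0,"dx":-0.98,"dy":0,"dz":0,"rx":0,"ry":0,"rz":-1},{"grip":0,"dx":-1,"dy":-0.08,"dz":0,"rx":0,"ry":0,"rz":-1},{"grip":0,"dx":-0.97,"dy":-0.17,"dz":0,"rx":0,"ry":0,"rz":-1},{"grip":0,"dx":-0.95,"dy":-0.26,"dz":0,"rx":0,"ry":0,"rz":-1},{"grip":0,"dx":-0.92,"dy":-0.35,"dz":0,"rx":0,"ry":0,"rz":-1},{"grip":0,"dx":-0.9,"dy":-0.45,"dz":0,"rx":0,"ry":0,"rz":-1},{"grip":0,"dx":-0.6,"dy":-0.4,"dz":0,"rx":0,"ry":0,"rz":-1},{"grip":0,"dx":0,"dy":0,"dz":0,"rx":0,"ry":0,"rz":0}]'
python3 - <<'E'
from h import *
togo([0.511,0.0315,0.18],138)
s=snap('wrist','w7')
for q in ('head_left','head_right','driver'):
  for r in spotter.place_of(s,q)[:2]: print(q,r['score'],r['pixel'],onz(s,r['pixel'],0.06))
print(proj(s,(0.511,0.0315,.069)))
E
```

```text
time: 8.62
tool_pos: [0.5252, -0.0017, 0.1746]
ee_rot: [-3.116, -0.026, 2.395]
wrist_force: [-0.4, 0.3, -1.2]
width: 0.026
t 8.62 pos [ 0.5252 -0.0017  0.1746] rpy [-178.55   -1.48  137.23] w 0.026 F [-0.4  0.3 -1.2] T [-0.01 -0.01  0.  ] q6 -53.4
  shift now-axes [ 1.32  0.58 -0.2 ]  turn [-0.29 -0.3  -0.15]  shift target-axes [ 1.31  0.61 -0.21]
head_left 0.57 [335.0, 208.2] [0.50977141 0.02813899 0.06      ]
head_right 0.59 [239.8, 312.6] [ 0.52242262 -0.10134777  0.06      ]
driver 0.97 [321.4, 254.0] [ 0.53163128 -0.00755184  0.06      ]
[339.29667228 208.15602711]
```

View pics/w7.png

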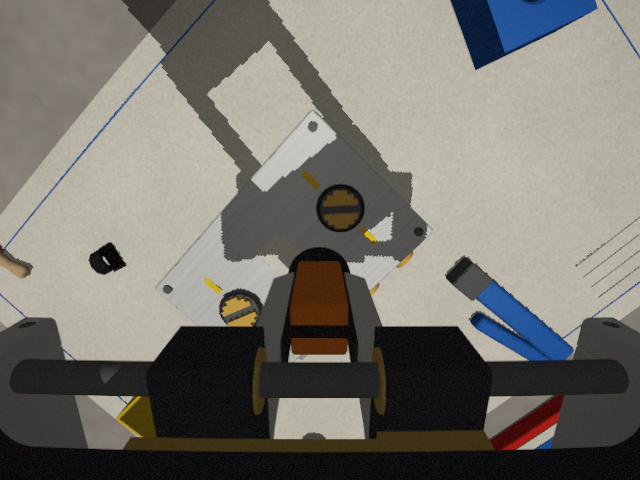

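```bash
python3 - <<'E'
from h import *
s=snap('wrist'); o=robot.get_obs(); Rt=R.from_euler('xyz',o['ee_rot'])
for x in (-.003,-.002,-.001,0,.001,.002): print(x,proj(s,o['tool_pos']+Rt.apply([x,0,-0.0314])))
f=s['frame'];cv2.imwrite('pics/w8.png',cv2.resize(f[250:370,270:370,::-1],None,fx=5,fy=5,interpolation=cv2.INTER_CUBIC))
f=s['frame'];cv2.imwrite('pics/w9.png',cv2.resize(f[160:255,280:400,::-1],None,fx=6,fy=6,interpolation=cv2.INTER_CUBIC))
P=[onz(s,(280-.4+x/6,160-.4+y/6),.069) for x,y in ()]
E
```

```text
-0.003 [317.14196157 334.8253798 ]
-0.002 [317.13891646 332.8444193 ]
-0.001 [317.13586388 330.855766  ]
0 [317.13280383 328.85938961]
0.001 [317.12973633 326.85525981]
0.002 [317.12666135 324.84334625]
```

View pics/w8.png

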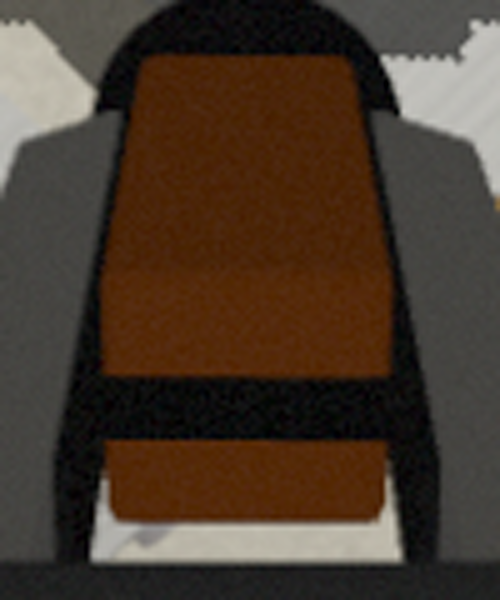

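View pics/w9.png

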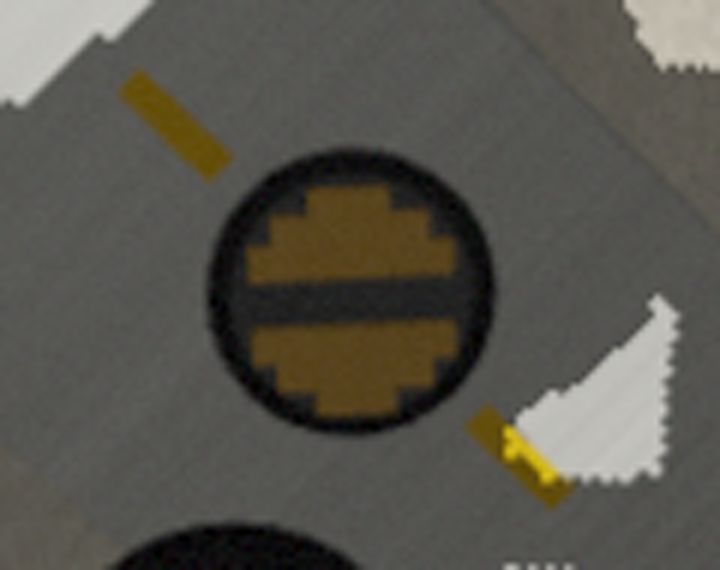

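```bash
python3 - <<'E'
from h import *
s=snap('wrist'); g=lambda x,y:(280-.4+x/6,160-.4+y/6)
print(onz(s,g(352,293),.069), onz(s,g(352,301),.066))
d=onz(s,g(250,304),.069)-onz(s,g(458,296),.069);print(np.degrees(np.arctan2(d[1],d[0])))
d=onz(s,g(560,497),.06)-onz(s,g(135,80),.06);print('marks',np.degrees(np.arctan2(d[1],d[0])))
for q in('top','scene'):
  t=snap(q)
  for n in ('head_left','head_right'):
    for r in spotter.place_of(t,n)[:1]: print(q,n,r['score'],onz(t,r['pixel'],.06))
togo([0.511,0.0315,0.18],138)
E
```

```text
[0.51152953 0.03220965 0.069     ] [0.51276247 0.03123778 0.066     ]
-130.0633946495519
marks 3.2949903674447936
top head_left 0.62 [0.50864153 0.0381918  0.06      ]
top head_right 0.64 [0.38823904 0.21313561 0.06      ]
scene head_left 0.61 [0.5108977 0.0299876 0.06     ]
scene head_right 0.68 [ 0.52700701 -0.0979937   0.06      ]
t 9.22 pos [ 0.526  -0.0006  0.1766] rpy [-178.67   -1.32  137.41] w 0.0259 F [-0.4 -0.  -0.1] T [-0.04  0.01  0.  ] q6 -53.5
  shift now-axes [ 1.31  0.54 -0.12]  turn [-0.27 -0.26 -0.11]  shift target-axes [ 1.31  0.55 -0.14]
```

```bash
python3 -m inch '[{"grip":0,"dx":0.5,"dy":0.2,"dz":0,"rx":-0.27,"ry":-0.26,"rz":-0.3},{"grip":0,"dx":0.5,"dy":0.2,"dz":0,"rx":0,"ry":0,"rz":0},{"grip":0,"dx":0.3,"dy":0.1,"dz":0,"rx":0,"ry":0,"rz":0},{"grip":0,"dx":0,"dy":0,"dz":0,"rx":0,"ry":0,"rz":0}]'
python3 - <<'E'
from h import *
togo([0.5103,0.0326,0.163],139)
E
```

```text
time: 9.72
tool_pos: [0.5096, 0.0315, 0.1769]
ee_rot: [3.141, 0.0, 2.425]
wrist_force: [0.0, -0.4, -0.8]
width: 0.0256
t 9.72 pos [0.5096 0.0315 0.1769] rpy [1.7996e+02 1.0000e-02 1.3892e+02] w 0.0256 F [ 0.  -0.4 -0.8] T [-0.06 -0.01 -0.01] q6 -51.8
  shift now-axes [0.01 0.05 0.56]  turn [ 0.01  0.   -0.02]  shift target-axes [0.01 0.05 0.56]
```

```bash
python3 -m inch '[{"grip":0,"dx":0,"dy":0.06,"dz":0.5,"rx":0,"ry":0,"rz":0},{"grip":0,"dx":0,"dy":0,"dz":0,"rx":0,"ry":0,"rz":0}]'
python3 - <<'E'
from h import *
togo([0.5103,0.0326,0.15],139)
s=snap('scene');cv2.imwrite('pics/s10.png',cv2.resize(s['frame'][140:270,250:390,::-1],None,fx=4.5,fy=4.5,interpolation=cv2.INTER_CUBIC))
snap('wrist','w10')
E
```

```text
time: 9.98
tool_pos: [0.5109, 0.0325, 0.1632]
ee_rot: [3.142, -0.0, 2.424]
wrist_force: [0.1, 0.4, -1.1]
width: 0.0258
t 9.97 pos [0.5109 0.0325 0.1632] rpy [180.   -0.  138.9] w 0.0258 F [ 0.1  0.4 -1.1] T [-0.    0.04  0.04] q6 -51.6
  shift now-axes [ 0.02 -0.01  0.53]  turn [ 0.   -0.   -0.02]  shift target-axes [ 0.02 -0.01  0.53]
```

View pics/s10.png

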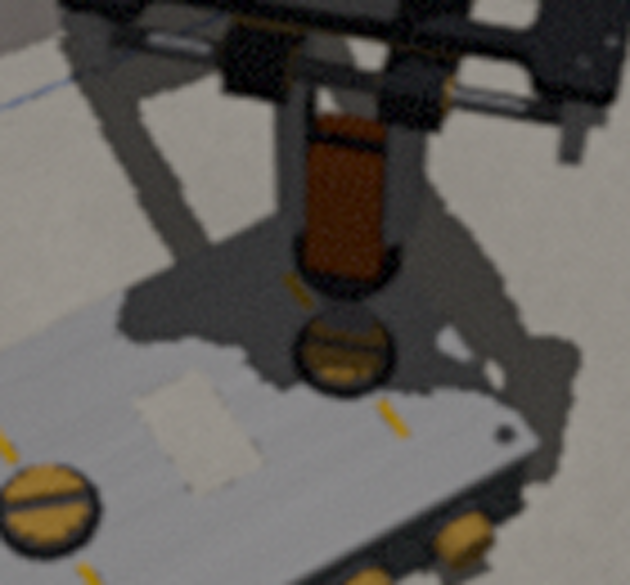

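View pics/w10.png

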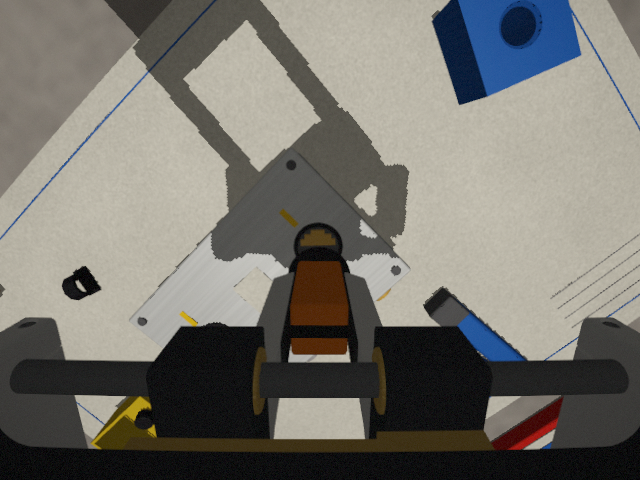

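```bash
python3 -m inch '[{"grip":0,"dx":0,"dy":0,"dz":0.3,"rx":0,"ry":0,"rz":0},{"grip":0,"dx":0,"dy":0,"dz":0.2,"rx":0,"ry":0,"rz":0},{"grip":0,"dx":0,"dy":0,"dz":0,"rx":0,"ry":0,"rz":0}]'
python3 - <<'E'
from h import *
togo([0.5103,0.0326,0.150],139)
s=snap('scene');cv2.imwrite('pics/s11.png',cv2.resize(s['frame'][140:270,250:390,::-1],None,fx=4.5,fy=4.5,interpolation=cv2.INTER_CUBIC))
E
```

```text
time: 10.45
tool_pos: [0.5118, 0.0319, 0.1512]
ee_rot: [3.14, 0.002, 2.423]
wrist_force: [0.6, 0.7, -0.4]
width: 0.0259
t 10.45 pos [0.5118 0.0319 0.1512] rpy [1.7992e+02 1.1000e-01 1.3885e+02] w 0.0259 F [ 0.6  0.7 -0.4] T [-0.08  0.02 -0.03] q6 -51.6
  shift now-axes [ 0.06 -0.02  0.05]  turn [ 0.02  0.02 -0.03]  shift target-axes [ 0.06 -0.02  0.05]
```

View pics/s11.png

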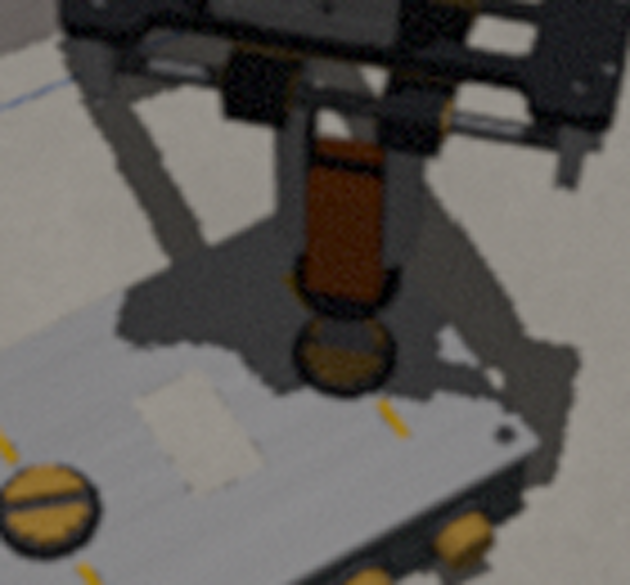

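```bash
python3 -m inch '[{"grip":0,"dx":0.04,"dy":0,"dz":0.05,"rx":0,"ry":0,"rz":0.5},{"grip":0,"dx":0,"dy":0,"dz":0,"rx":0,"ry":0,"rz":1},{"grip":0,"dx":0,"dy":0,"dz":0,"rx":0,"ry":0,"rz":1},{"grip":0,"dx":0,"dy":0,"dz":0,"rx":0,"ry":0,"rz":1},{"grip":0,"dx":0,"dy":0,"dz":0,"rx":0,"ry":0,"rz":1}]'
python3 - <<'E'
from h import *
togo([0.5103,0.0326,0.150],93)
s=snap('wrist');cv2.imwrite('pics/w12.png',s['frame'][150:350,200:440,::-1])
E
```

```text
time: 11.12
tool_pos: [0.5114, 0.033, 0.1513]
ee_rot: [3.138, 0.001, 2.018]
wrist_force: [0.1, 0.3, -1.6]
width: 0.0259
t 11.12 pos [0.5114 0.033  0.1513] rpy [1.7977e+02 6.0000e-02 1.1563e+02] w 0.0259 F [ 0.1  0.3 -1.6] T [0.05 0.08 0.09] q6 -28.3
  shift now-axes [ 0.01 -0.05  0.05]  turn [0.05 0.   4.53]  shift target-axes [-0.01 -0.05  0.05]
```

View pics/w12.png

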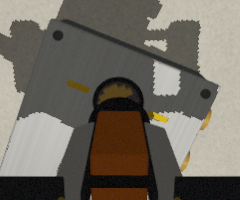

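```bash
python3 -m inch '[{"grip":0,"dx":0,"dy":-0.04,"dz":0.04,"rx":0,"ry":0,"rz":1},{"grip":0,"dx":0,"dy":0,"dz":0,"rx":0,"ry":0,"rz":1},{"grip":0,"dx":0,"dy":0,"dz":0,"rx":0,"ry":0,"rz":1},{"grip":0,"dx":0,"dy":0,"dz":0,"rx":0,"ry":0,"rz":1},{"grip":0,"dx":0,"dy":0,"dz":0,"rx":0,"ry":0,"rz":1}]'
python3 - <<'E'
from h import *
togo([0.5103,0.0326,0.150],80)
s=snap('wrist');cv2.imwrite('pics/w13.png',cv2.resize(s['frame'][180:300,240:400,::-1],None,fx=4,fy=4,interpolation=cv2.INTER_CUBIC))
s=snap('scene');cv2.imwrite('pics/s13.png',cv2.resize(s['frame'][140:270,250:390,::-1],None,fx=4.5,fy=4.5,interpolation=cv2.INTER_CUBIC))
E
```

```text
time: 11.8
tool_pos: [0.5119, 0.0329, 0.1514]
ee_rot: [3.133, -0.001, 1.574]
wrist_force: [0.2, -0.7, -1.8]
width: 0.0258
t 11.8 pos [0.5119 0.0329 0.1514] rpy [ 1.7951e+02 -6.0000e-02  9.0210e+01] w 0.0258 F [ 0.2 -0.7 -1.8] T [-0.1  -0.01  0.14] q6 -2.9
  shift now-axes [-0.01 -0.07  0.06]  turn [ 0.1  -0.02  2.04]  shift target-axes [-0.02 -0.06  0.06]
```

View pics/w13.png

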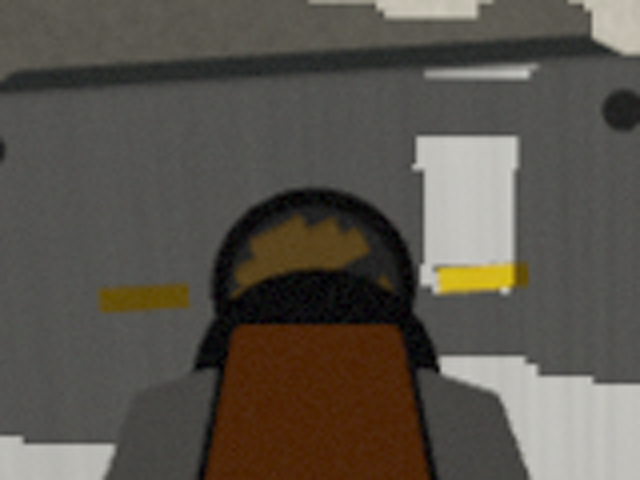

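View pics/s13.png

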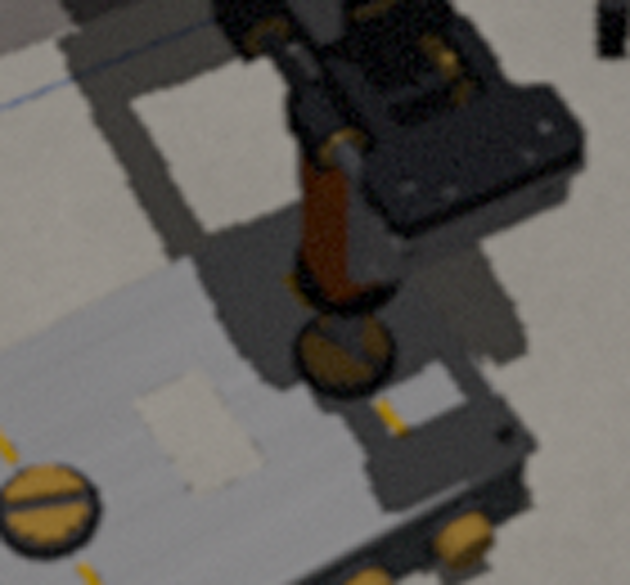

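```bash
python3 -m inch '[{"grip":0,"dx":0,"dy":-0.06,"dz":0.06,"rx":0.1,"ry":0,"rz":1},{"grip":0,"dx":0,"dy":0,"dz":0,"rx":0,"ry":0,"rz":1},{"grip":0,"dx":0,"dy":0,"dz":0,"rx":0,"ry":0,"rz":1}]'
python3 - <<'E'
from h import *
togo([0.5103,0.0326,0.150],80)
s=snap('wrist');cv2.imwrite('pics/w14.png',cv2.resize(s['frame'][180:300,240:400,::-1],None,fx=4,fy=4,interpolation=cv2.INTER_CUBIC))
s=snap('scene');cv2.imwrite('pics/s14.png',cv2.resize(s['frame'][140:270,250:390,::-1],None,fx=4.5,fy=4.5,interpolation=cv2.INTER_CUBIC))
E
```

```text
time: 12.28
tool_pos: [0.5127, 0.0327, 0.1514]
ee_rot: [3.136, -0.002, 1.316]
wrist_force: [0.2, 0.6, -3.3]
width: 0.0256
t 12.28 pos [0.5127 0.0327 0.1514] rpy [ 1.7968e+02 -1.3000e-01  7.5380e+01] w 0.0256 F [ 0.2  0.6 -3.3] T [-0.11 -0.03  0.15] q6 11.9
  shift now-axes [-0.03 -0.09  0.05]  turn [ 0.07 -0.02 -0.92]  shift target-axes [-0.02 -0.09  0.05]
```

View pics/w14.png

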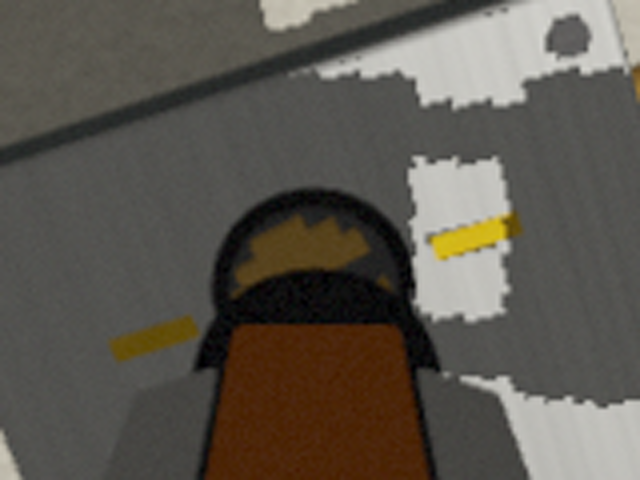

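View pics/s14.png

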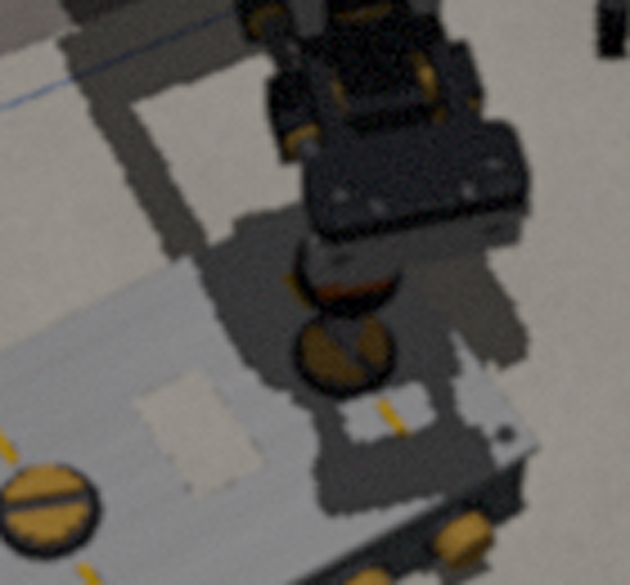

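```bash
python3 -m inch '[{"grip":0,"dx":0,"dy":-0.06,"dz":0.06,"rx":0.07,"ry":0,"rz":1},{"grip":0,"dx":0,"dy":0,"dz":0,"rx":0,"ry":0,"rz":0.6}]'
python3 - <<'E'
from h import *
togo([0.5103,0.0326,0.150],80)
s=snap('wrist');cv2.imwrite('pics/w15.png',cv2.resize(s['frame'][180:300,240:400,::-1],None,fx=4,fy=4,interpolation=cv2.INTER_CUBIC))
s=snap('scene');cv2.imwrite('pics/s15.png',cv2.resize(s['frame'][140:270,250:390,::-1],None,fx=4.5,fy=4.5,interpolation=cv2.INTER_CUBIC))
E
```

```text
time: 12.62
tool_pos: [0.513, 0.0325, 0.1514]
ee_rot: [3.137, -0.003, 1.181]
wrist_force: [-0.5, 0.8, -3.4]
width: 0.0254
t 12.62 pos [0.513  0.0325 0.1514] rpy [179.74  -0.18  67.66] w 0.0254 F [-0.5  0.8 -3.4] T [-0.05  0.15  0.09] q6 19.6
  shift now-axes [-0.04 -0.1   0.06]  turn [ 0.06 -0.03 -2.47]  shift target-axes [-0.01 -0.11  0.06]
```

View pics/w15.png

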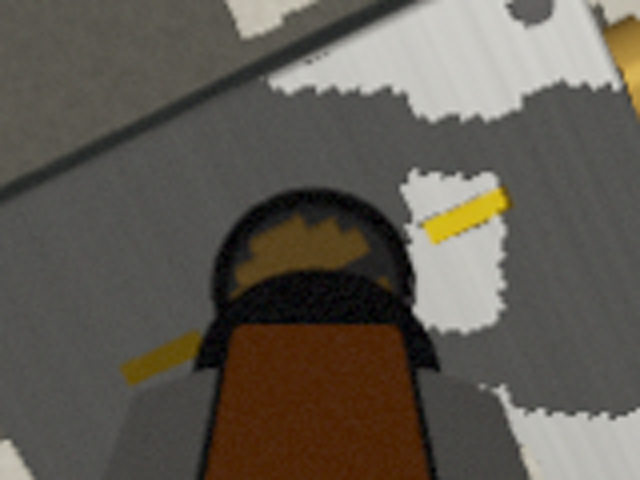

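View pics/s15.png

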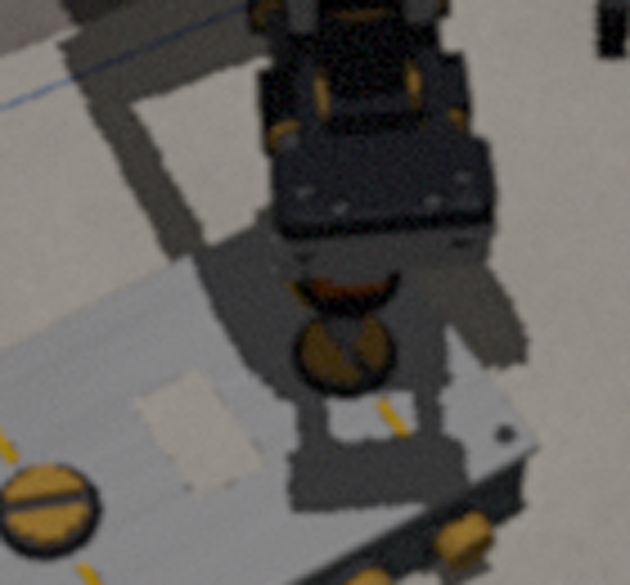

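```bash
python3 - <<'E'
from h import *
s=snap('scene')
f=cv2.resize(s['frame'][200:235,308:343,::-1],None,fx=16,fy=16,interpolation=cv2.INTER_CUBIC)
f=cv2.convertScaleAbs(f,alpha=2.0,beta=10)
g=f.copy()
h=np.array([0.5112,0.0318,0.069])
print(proj(s,h))
def P(p): return tuple(int(v) for v in ((proj(s,p)-[308,200]+.5)*16))
for a,c in ((3.6,(0,255,0)),(13.6,(0,0,255)),(-8,(255,0,0))):
    u=np.array([np.cos(np.radians(a)),np.sin(np.radians(a)),0]);v=np.array([-u[1],u[0],0])
    for sg in(-1,1): cv2.line(g,P(h-.015*u+sg*.0035*v),P(h+.015*u+sg*.0035*v),c,1)
cv2.imwrite('pics/s16.png',np.hstack([f,g])[:, :])
w=cv2.imread('pics/s16.png');cv2.imwrite('pics/s16.png',cv2.resize(w,(800,400)))
E
```

```text
[326.16195391 215.40908842]
```

View pics/s16.png

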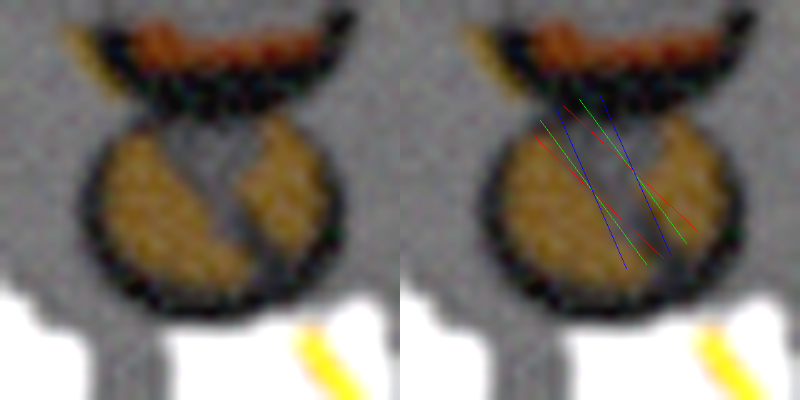

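```bash
python3 -m inch '[{"grip":0,"dx":0,"dy":-0.1,"dz":0.06,"rx":0.06,"ry":0,"rz":1}]'
python3 - <<'E'
from h import *
togo([0.5103,0.0326,0.150],80)
s=snap('wrist');cv2.imwrite('pics/w17.png',cv2.resize(s['frame'][180:300,240:400,::-1],None,fx=4,fy=4,interpolation=cv2.INTER_CUBIC))
s=snap('scene')
f=cv2.resize(s['frame'][200:235,308:343,::-1],None,fx=14,fy=14,interpolation=cv2.INTER_CUBIC)
f=cv2.convertScaleAbs(f,alpha=2.0,beta=10);cv2.imwrite('pics/s17.png',f)
E
```

```text
time: 12.9
tool_pos: [0.5128, 0.0325, 0.1513]
ee_rot: [3.136, -0.004, 1.095]
wrist_force: [3.2, -2.4, 1.7]
width: 0.0256
t 12.9 pos [0.5128 0.0325 0.1513] rpy [179.69  -0.23  62.75] w 0.0256 F [ 3.2 -2.4  1.7] T [-0.82 -1.01  0.3 ] q6 24.5
  shift now-axes [-0.04 -0.09  0.05]  turn [ 0.07 -0.04 -3.45]  shift target-axes [-0.01 -0.1   0.05]
```

View pics/w17.png

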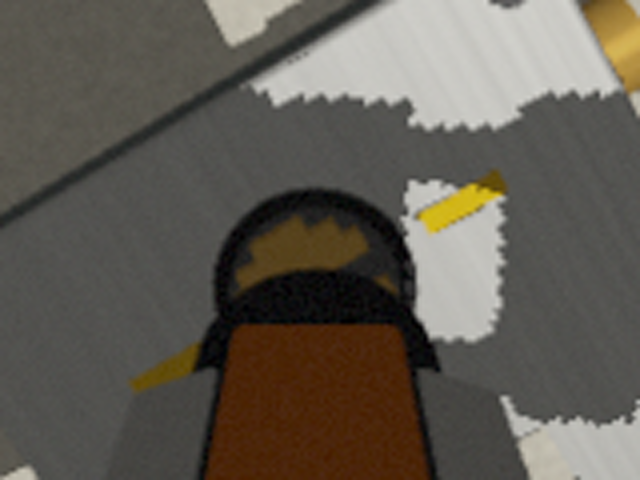

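View pics/s17.png

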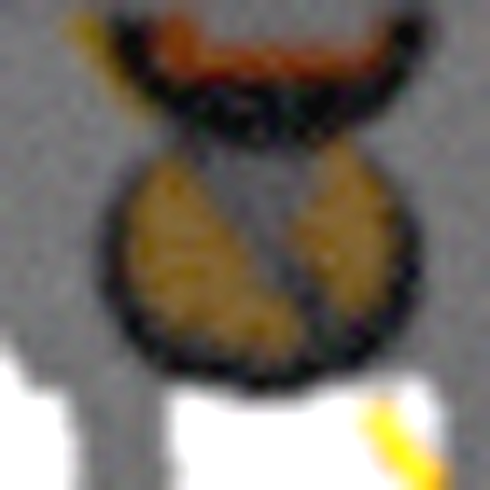

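```bash
python3 -m inch '[{"grip":0,"dx":0,"dy":0,"dz":0,"rx":0,"ry":0,"rz":-1},{"grip":0,"dx":0,"dy":0,"dz":0,"rx":0,"ry":0,"rz":-1},{"grip":0,"dx":0,"dy":0,"dz":-0.4,"rx":0,"ry":0,"rz":0},{"grip":0,"dx":0,"dy":0,"dz":-0.8,"rx":0,"ry":0,"rz":0},{"grip":0,"dx":0,"dy":0,"dz":-0.6,"rx":0,"ry":0,"rz":0},{"grip":0,"dx":0,"dy":0,"dz":0,"rx":0,"ry":0,"rz":0}]'
python3 - <<'E'
from h import *
togo([0.5192,-0.0976,0.18],164.5)
s=snap('wrist','w18')
t=snap('top');cv2.imwrite('pics/t18.png',cv2.resize(t['frame'][210:320,260:420,::-1],None,fx=5,fy=5,interpolation=cv2.INTER_CUBIC))
E
```

```text
time: 13.75
tool_pos: [0.5105, 0.0335, 0.1984]
ee_rot: [-3.141, -0.004, 1.284]
wrist_force: [0.4, 0.3, -0.8]
width: 0.0257
t 13.75 pos [0.5105 0.0335 0.1984] rpy [-179.98   -0.26   73.58] w 0.0257 F [ 0.4  0.3 -0.8] T [-0.07  0.1  -0.01] q6 13.7
  shift now-axes [-4.94  1.82  0.72]  turn [  0.04  -0.04 -18.18]  shift target-axes [-1.74 -4.96  0.74]
```

View pics/w18.png

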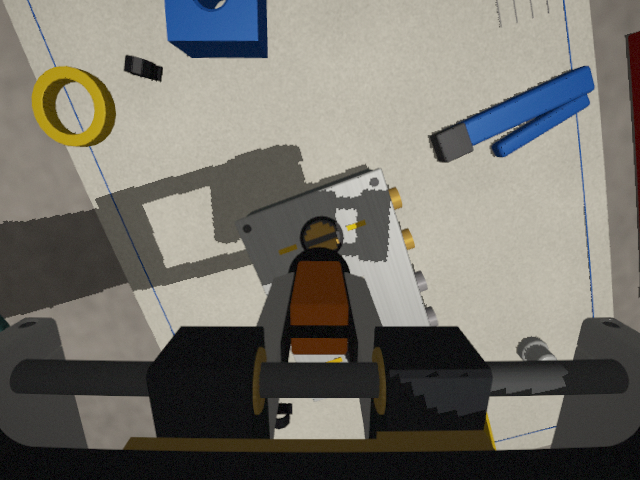

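View pics/t18.png

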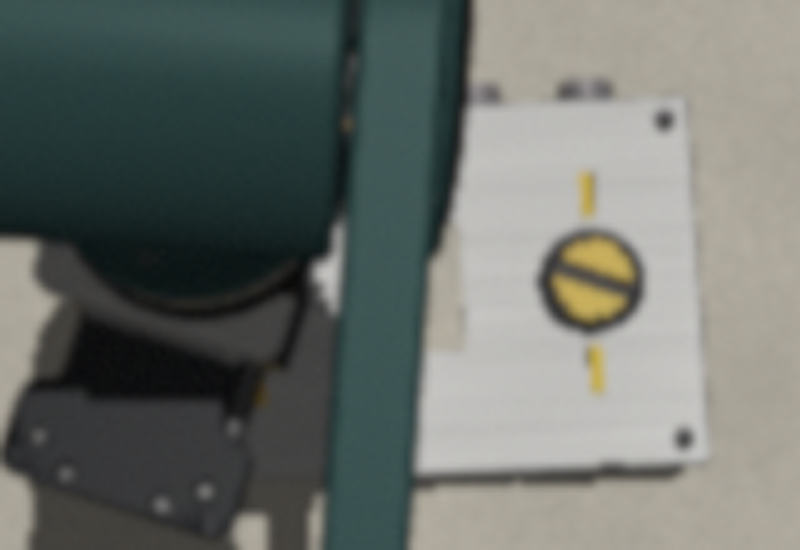

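```bash
python3 -m inch '[{"grip":0,"dx":-0.28,"dy":0.2,"dz":0,"rx":0,"ry":0,"rz":-1},{"grip":0,"dx":-0.3,"dy":0.17,"dz":0,"rx":0,"ry":0,"rz":-1},{"grip":0,"dx":-0.3,"dy":0.14,"dz":0,"rx":0,"ry":0,"rz":-1},{"grip":0,"dx":-0.32,"dy":0.1,"dz":0,"rx":0,"ry":0,"rz":-1},{"grip":0,"dx":-0.33,"dy":0.08,"dz":0,"rx":0,"ry":0,"rz":-1},{"grip":0,"dx":-0.33,"dy":0.05,"dz":0,"rx":0,"ry":0,"rz":-1},{"grip":0,"dx":-0.33,"dy":0.02,"dz":0,"rx":0,"ry":0,"rz":-1},{"grip":0,"dx":-0.33,"dy":-0.02,"dz":0,"rx":0,"ry":0,"rz":-1},{"grip":0,"dx":-0.33,"dy":-0.05,"dz":0,"rx":0,"ry":0,"rz":-1},{"grip":0,"dx":-0.32,"dy":-0.09,"dz":0,"rx":0,"ry":0,"rz":-1},{"grip":0,"dx":-0.31,"dy":-0.12,"dz":0,"rx":0,"ry":0,"rz":-1}]'
python3 - <<'E'
from h import *
togo([0.563,-0.11,0.195],164.5)
E
```

```text
time: 15.22
tool_pos: [0.5308, -0.0553, 0.1827]
ee_rot: [-3.127, -0.024, 2.278]
wrist_force: [0.6, 0.4, -1.0]
width: 0.0255
t 15.22 pos [ 0.5308 -0.0553  0.1827] rpy [-179.19   -1.39  130.5 ] w 0.0255 F [ 0.6  0.4 -1. ] T [-0.06  0.    0.06] q6 -52.7
  shift now-axes [-2.49 -0.45 -0.55]  turn [-0.07 -0.32 -6.8 ]  shift target-axes [-1.82 -1.76 -0.49]
```

```bash
python3 -m inch '[{"grip":0,"dx":-0.35,"dy":-0.1,"dz":-0.15,"rx":0,"ry":-0.1,"rz":-1},{"grip":0,"dx":-0.35,"dy":-0.12,"dz":-0.15,"rx":0,"ry":-0.1,"rz":-1},{"grip":0,"dx":-0.35,"dy":-0.15,"dz":-0.15,"rx":0,"ry":-0.1,"rz":-1},{"grip":0,"dx":-0.32,"dy":-0.18,"dz":-0.15,"rx":0,"ry":-0.1,"rz":-1},{"grip":0,"dx":-0.3,"dy":-0.2,"dz":-0.15,"rx":0,"ry":-0.1,"rz":-1},{"grip":0,"dx":-0.28,"dy":-0.23,"dz":-0.15,"rx":0,"ry":-0.1,"rz":-1},{"grip":0,"dx":-0.2,"dy":-0.2,"dz":0,"rx":0,"ry":0,"rz":-0.8},{"grip":0,"dx":0,"dy":0,"dz":0,"rx":0,"ry":0,"rz":0}]'
python3 - <<'E'
from h import *
togo([0.563,-0.11,0.195],164.5)
s=snap('wrist','w19')
f=s['frame'];cv2.imwrite('pics/w19h.png',cv2.resize(f[250:370,270:370,::-1],None,fx=5,fy=5,interpolation=cv2.INTER_CUBIC))
print(proj(s,(0.5192,-.0976,.069)))
E
```

```text
time: 16.23
tool_pos: [0.5552, -0.1115, 0.1952]
ee_rot: [-3.127, 0.002, 2.89]
wrist_force: [-0.7, -0.5, -2.1]
width: 0.026
t 16.23 pos [ 0.5552 -0.1115  0.1952] rpy [-1.7918e+02  1.3000e-01  1.6561e+02] w 0.026 F [-0.7 -0.5 -2.1] T [-0.    0.03  0.05] q6 -92.3
  shift now-axes [-0.29  0.14  0.01]  turn [-0.16  0.03  0.22]  shift target-axes [-0.28  0.14  0.01]
[325.38995804 194.24781371]
```

View pics/w19.png

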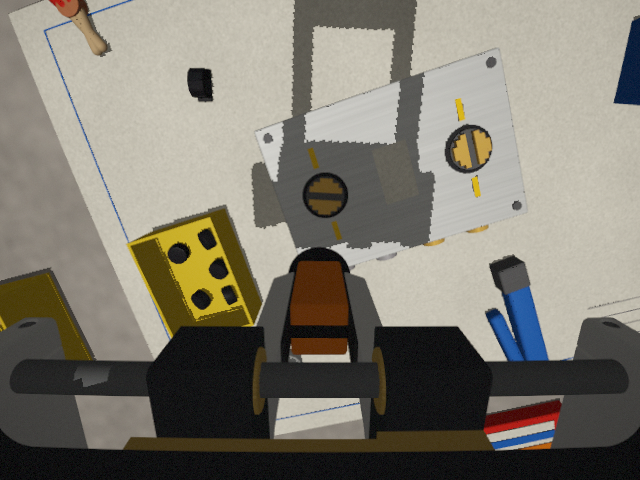

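View pics/w19h.png

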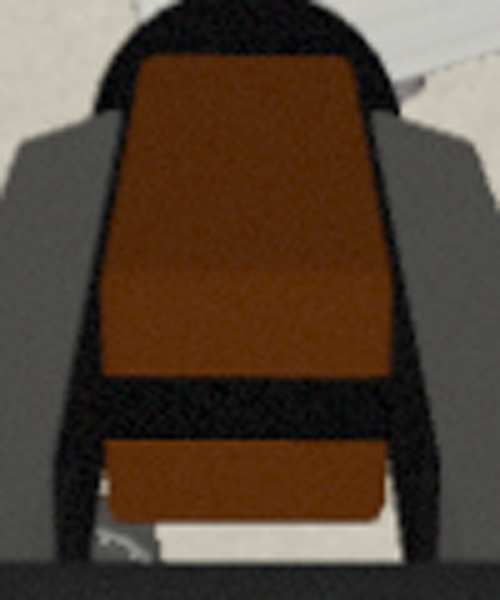

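```bash
python3 - <<'E'
from h import *
s=snap('wrist')
f=s['frame'];cv2.imwrite('pics/w20.png',cv2.resize(f[155:235,285:365,::-1],None,fx=7,fy=7,interpolation=cv2.INTER_CUBIC))
E
```

```text
(no output)
```

View pics/w20.png

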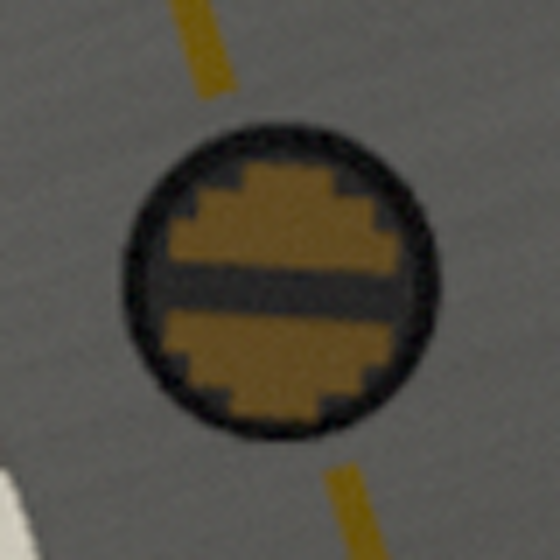

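```bash
python3 - <<'E'
from h import *
s=snap('wrist'); g=lambda x,y:(285-.4+x/7,155-.4+y/7)
print(onz(s,g(282,292),.069))
d=onz(s,g(165,286),.069)-onz(s,g(400,298),.069);print(np.degrees(np.arctan2(-d[1],-d[0])))
d=onz(s,g(370,560),.06)-onz(s,g(190,0),.06);print('marks',np.degrees(np.arctan2(d[1],d[0])))
h=onz(s,g(282,292),.069); tx=np.array([np.cos(np.radians(163.5)),np.sin(np.radians(163.5)),0])
p=h+0.0012*tx; p[2]=.163; print(p)
togo(p,163.5)
E
```

```text
[ 0.52085916 -0.09807158  0.069     ]
72.85069380215123
marks 3.6956518878532414
[ 0.51970858 -0.09773076  0.163     ]
t 16.38 pos [ 0.5553 -0.111   0.1957] rpy [-179.18    0.18  165.65] w 0.0257 F [-0.3  0.3 -0.8] T [-0.03  0.03 -0.01] q6 -92.3
  shift now-axes [1.52 0.18 1.3 ]  turn [-0.16  0.04  0.43]  shift target-axes [1.52 0.11 1.31]
```

```bash
python3 -m inch '[{"grip":0,"dx":0.5,"dy":0.1,"dz":0.2,"rx":-0.16,"ry":0,"rz":0.5},{"grip":0,"dx":0.6,"dy":0.05,"dz":0.3,"rx":0,"ry":0,"rz":0},{"grip":0,"dx":0.4,"dy":0,"dz":0.3,"rx":0,"ry":0,"rz":0},{"grip":0,"dx":0,"dy":0,"dz":0,"rx":0,"ry":0,"rz":0}]'
python3 - <<'E'
from h import *
togo([0.5193,-0.0976,0.163],163)
E
```

```text
time: 16.88
tool_pos: [0.519, -0.0956, 0.1744]
ee_rot: [3.141, 0.003, 2.845]
wrist_force: [-0.5, 0.7, -1.4]
width: 0.0257
t 16.88 pos [ 0.519  -0.0956  0.1744] rpy [1.7996e+02 1.7000e-01 1.6301e+02] w 0.0257 F [-0.5  0.7 -1.4] T [-0.03  0.02 -0.03] q6 -89.6
  shift now-axes [-0.03 -0.07  0.46]  turn [0.01 0.03 0.  ]  shift target-axes [-0.04 -0.07  0.46]
```

```bash
python3 -m inch '[{"grip":0,"dx":-0.04,"dy":-0.08,"dz":0.4,"rx":0,"ry":0,"rz":0},{"grip":0,"dx":0,"dy":0,"dz":0,"rx":0,"ry":0,"rz":0}]'
python3 - <<'E'
from h import *
togo([0.5193,-0.0976,0.15],163)
s=snap('scene');cv2.imwrite('pics/s21.png',cv2.resize(s['frame'][180:290,200:340,::-1],None,fx=4.5,fy=4.5,interpolation=cv2.INTER_CUBIC))
s=snap('wrist');cv2.imwrite('pics/w21.png',cv2.resize(s['frame'][180:300,240:400,::-1],None,fx=4,fy=4,interpolation=cv2.INTER_CUBIC))
E
```

```text
time: 17.12
tool_pos: [0.52, -0.0981, 0.164]
ee_rot: [3.141, 0.004, 2.845]
wrist_force: [0.2, 0.4, -1.5]
width: 0.0257
t 17.12 pos [ 0.52   -0.0981  0.164 ] rpy [179.97   0.23 163.  ] w 0.0257 F [ 0.2  0.4 -1.5] T [0.04 0.06 0.01] q6 -89.8
  shift now-axes [0.04 0.01 0.56]  turn [0.01 0.05 0.  ]  shift target-axes [0.03 0.01 0.56]
```

View pics/s21.png

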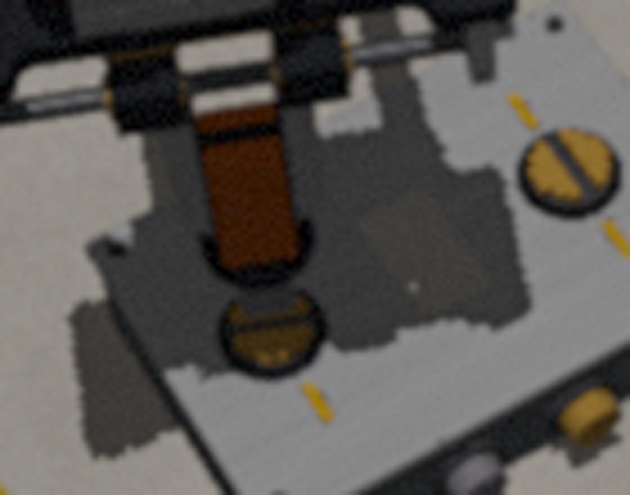

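View pics/w21.png

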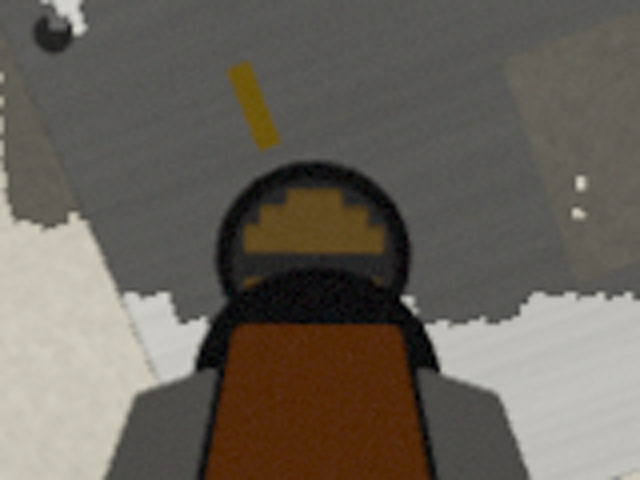

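```bash
python3 -m inch '[{"grip":0,"dx":0.03,"dy":0,"dz":0.3,"rx":0,"ry":0,"rz":0},{"grip":0,"dx":0,"dy":0,"dz":0.25,"rx":0,"ry":0,"rz":0},{"grip":0,"dx":0,"dy":0,"dz":0,"rx":0,"ry":0,"rz":0}]'
python3 - <<'E'
from h import *
togo([0.5193,-0.0976,0.15],163)
s=snap('scene');cv2.imwrite('pics/s22.png',cv2.resize(s['frame'][180:290,200:340,::-1],None,fx=4.5,fy=4.5,interpolation=cv2.INTER_CUBIC))
E
```

```text
time: 17.6
tool_pos: [0.5207, -0.0983, 0.1513]
ee_rot: [3.141, 0.007, 2.845]
wrist_force: [0.4, -0.9, 0.4]
width: 0.0256
t 17.6 pos [ 0.5207 -0.0983  0.1513] rpy [179.96   0.43 162.99] w 0.0256 F [ 0.4 -0.9  0.4] T [ 0.02  0.05 -0.03] q6 -89.8
  shift now-axes [0.06 0.01 0.05]  turn [ 0.01  0.09 -0.  ]  shift target-axes [0.06 0.01 0.05]
```

View pics/s22.png

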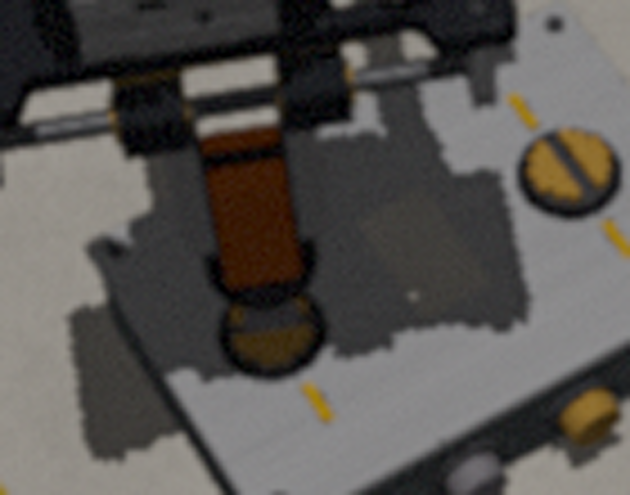

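```bash
python3 -m inch '[{"grip":0,"dx":0.04,"dy":0,"dz":0.05,"rx":0,"ry":0.08,"rz":0.5},{"grip":0,"dx":0,"dy":0,"dz":0,"rx":0,"ry":0,"rz":1},{"grip":0,"dx":0,"dy":0,"dz":0,"rx":0,"ry":0,"rz":1},{"grip":0,"dx":0,"dy":0,"dz":0.03,"rx":0,"ry":0,"rz":1},{"grip":0,"dx":0,"dy":0,"dz":0,"rx":0,"ry":0,"rz":1},{"grip":0,"dx":0,"dy":0,"dz":0,"rx":0,"ry":0,"rz":1},{"grip":0,"dx":0,"dy":0,"dz":0.03,"rx":0,"ry":0,"rz":1},{"grip":0,"dx":0,"dy":0,"dz":0,"rx":0,"ry":0,"rz":1}]'
python3 - <<'E'
from h import *
togo([0.5200,-0.0978,0.15],80)
s=snap('wrist');cv2.imwrite('pics/w23.png',cv2.resize(s['frame'][180:300,240:400,::-1],None,fx=4,fy=4,interpolation=cv2.INTER_CUBIC))
E
```

```text
time: 18.65
tool_pos: [0.5198, -0.097, 0.1498]
ee_rot: [3.139, -0.001, 2.171]
wrist_force: [0.2, 0.5, -1.6]
width: 0.0258
t 18.65 pos [ 0.5198 -0.097   0.1498] rpy [ 1.7988e+02 -5.0000e-02  1.2440e+02] w 0.0258 F [ 0.2  0.5 -1.6] T [-0.05 -0.04  0.14] q6 -51.2
  shift now-axes [-0.03 -0.01 -0.01]  turn [ 0.02 -0.02  8.88]  shift target-axes [-0.03  0.01 -0.01]
```

View pics/w23.png

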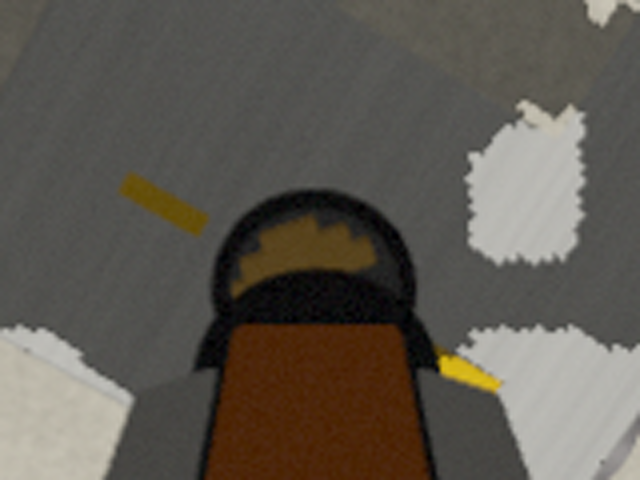

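Screw engaged (torque 0.14, head turning with the tool). Continue.

```bash
python3 -m inch '[{"grip":0,"dx":0,"dy":0,"dz":0,"rx":0,"ry":0,"rz":1},{"grip":0,"dx":0,"dy":0,"dz":0,"rx":0,"ry":0,"rz":1},{"grip":0,"dx":0,"dy":0,"dz":0,"rx":0,"ry":0,"rz":1},{"grip":0,"dx":0,"dy":0,"dz":0,"rx":0,"ry":0,"rz":1},{"grip":0,"dx":0,"dy":0,"dz":0,"rx":0,"ry":0,"rz":1},{"grip":0,"dx":0,"dy":0,"dz":0,"rx":0,"ry":0,"rz":1},{"grip":0,"dx":0,"dy":0,"dz":0,"rx":0,"ry":0,"rz":1},{"grip":0,"dx":0,"dy":0,"dz":0,"rx":0,"ry":0,"rz":1}]'
python3 - <<'E'
from h import *
togo([0.5200,-0.0978,0.15],70)
s=snap('wrist');cv2.imwrite('pics/w24.png',cv2.resize(s['frame'][180:300,240:400,::-1],None,fx=4,fy=4,interpolation=cv2.INTER_CUBIC))
E
```

```text
time: 19.7
tool_pos: [0.5211, -0.097, 0.1498]
ee_rot: [3.137, -0.002, 1.462]
wrist_force: [0.0, 0.3, -0.5]
width: 0.026
t 19.7 pos [ 0.5211 -0.097   0.1498] rpy [ 1.7976e+02 -9.0000e-02  8.3740e+01] w 0.026 F [ 0.   0.3 -0.5] T [-0.12 -0.06  0.08] q6 -10.5
  shift now-axes [-0.03 -0.04 -0.01]  turn [ 0.05 -0.02  2.75]  shift target-axes [-0.04 -0.03 -0.01]
```

View pics/w24.png

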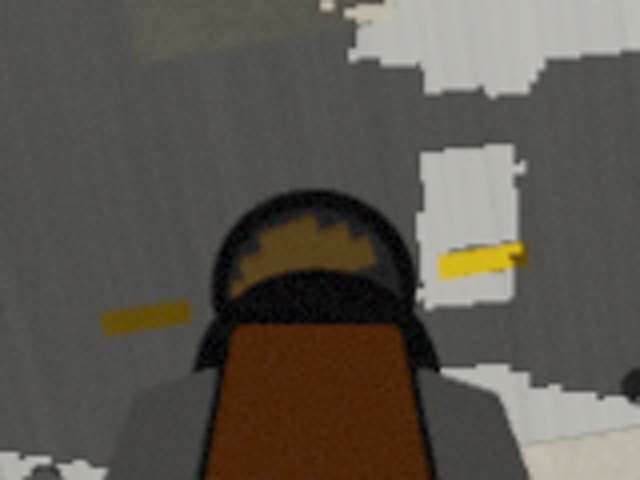

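```bash
python3 -m inch '[{"grip":0,"dx":0,"dy":-0.03,"dz":0,"rx":0.05,"ry":0,"rz":1},{"grip":0,"dx":0,"dy":0,"dz":0,"rx":0,"ry":0,"rz":1},{"grip":0,"dx":0,"dy":0,"dz":0,"rx":0,"ry":0,"rz":1}]'
python3 - <<'E'
from h import *
togo([0.5200,-0.0978,0.15],63)
s=snap('wrist');cv2.imwrite('pics/w25.png',cv2.resize(s['frame'][180:300,240:400,::-1],None,fx=4,fy=4,interpolation=cv2.INTER_CUBIC))
s=snap('scene');cv2.imwrite('pics/s25.png',cv2.resize(s['frame'][180:290,200:340,::-1],None,fx=4.5,fy=4.5,interpolation=cv2.INTER_CUBIC))
E
```

```text
time: 20.12
tool_pos: [0.5216, -0.0973, 0.1503]
ee_rot: [3.139, -0.002, 1.197]
wrist_force: [0.4, -0.6, 2.2]
width: 0.0262
t 20.12 pos [ 0.5216 -0.0973  0.1503] rpy [ 1.7983e+02 -1.2000e-01  6.8590e+01] w 0.0262 F [ 0.4 -0.6  2.2] T [0.06 0.14 0.01] q6 4.7
  shift now-axes [-0.04 -0.05  0.01]  turn [ 0.03 -0.02  1.12]  shift target-axes [-0.05 -0.05  0.01]
```

View pics/w25.png

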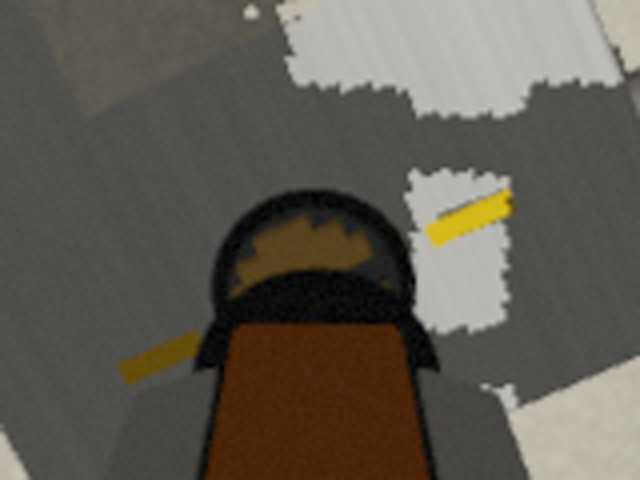

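View pics/s25.png

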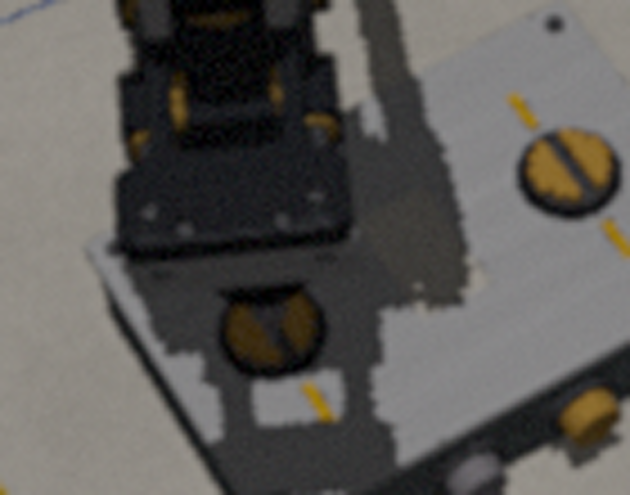

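```bash
python3 -m inch '[{"grip":0,"dx":0,"dy":-0.04,"dz":0,"rx":0,"ry":0,"rz":1}]'
python3 - <<'E'
from h import *
togo([0.5200,-0.0978,0.15],63)
s=snap('wrist');cv2.imwrite('pics/w26.png',cv2.resize(s['frame'][180:300,240:400,::-1],None,fx=4,fy=4,interpolation=cv2.INTER_CUBIC))
togo([0.5200,-0.0978,0.15],63)
E
```

```text
time: 20.35
tool_pos: [0.5216, -0.0972, 0.1511]
ee_rot: [3.136, -0.003, 1.114]
wrist_force: [2.1, -1.1, -2.4]
width: 0.0255
t 20.35 pos [ 0.5216 -0.0972  0.1511] rpy [ 1.7968e+02 -1.5000e-01  6.3800e+01] w 0.0255 F [ 2.1 -1.1 -2.4] T [-0.3  -0.46  0.19] q6 9.5
  shift now-axes [-0.05 -0.05  0.04]  turn [ 0.06 -0.03  0.16]  shift target-axes [-0.05 -0.04  0.04]
t 20.4 pos [ 0.5215 -0.0972  0.1511] rpy [ 1.7968e+02 -1.5000e-01  6.3660e+01] w 0.026 F [ 1.8 -0.1 -0.1] T [-0.22 -0.27  0.1 ] q6 9.6
  shift now-axes [-0.05 -0.04  0.04]  turn [ 0.06 -0.03  0.13]  shift target-axes [-0.05 -0.04  0.04]
```

View pics/w26.png

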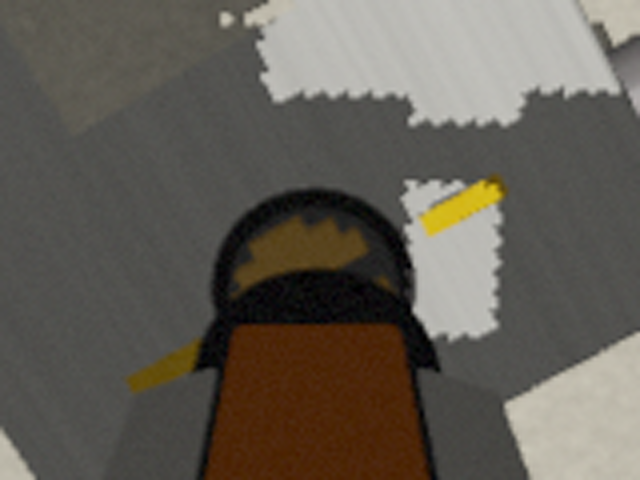

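```bash
python3 -m inch '[{"grip":0,"dx":0,"dy":0,"dz":0,"rx":0,"ry":0,"rz":0.6},{"grip":0,"dx":0,"dy":0,"dz":0,"rx":0,"ry":0,"rz":0}]'
python3 - <<'E'
from h import *
togo([0.5200,-0.0978,0.15],63)
s=snap('scene')
f=cv2.resize(s['frame'][234:274,240:285,::-1],None,fx=12,fy=12,interpolation=cv2.INTER_CUBIC)
cv2.imwrite('pics/s27.png',cv2.convertScaleAbs(f,alpha=2.0,beta=10))
togo([0.5200,-0.0978,0.15],63)
E
```

```text
time: 20.65
tool_pos: [0.5216, -0.0973, 0.1512]
ee_rot: [3.136, -0.003, 1.065]
wrist_force: [-0.4, 0.2, 0.8]
width: 0.0256
t 20.65 pos [ 0.5216 -0.0973  0.1512] rpy [ 1.7967e+02 -1.5000e-01  6.1020e+01] w 0.0256 F [-0.4  0.2  0.8] T [-0.14  0.03  0.22] q6 12.2
  shift now-axes [-0.05 -0.04  0.05]  turn [ 0.07 -0.03 -0.4 ]  shift target-axes [-0.05 -0.05  0.05]
t 20.7 pos [ 0.5216 -0.0973  0.1512] rpy [ 1.7967e+02 -1.5000e-01  6.1000e+01] w 0.0256 F [ 0.9 -0.5 -0.1] T [-0.07  0.07  0.21] q6 12.3
  shift now-axes [-0.05 -0.04  0.05]  turn [ 0.07 -0.03 -0.4 ]  shift target-axes [-0.05 -0.05  0.05]
```

View pics/s27.png

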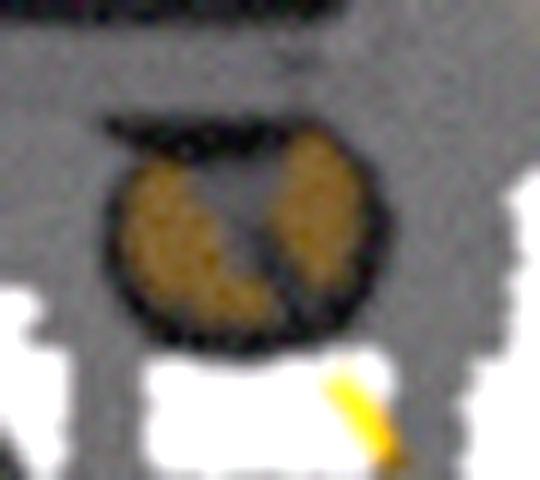

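```bash
python3 -m inch '[{"grip":0,"dx":0,"dy":0,"dz":0,"rx":0,"ry":0,"rz":-1},{"grip":0,"dx":0,"dy":0,"dz":0,"rx":0,"ry":0,"rz":-1},{"grip":0,"dx":0,"dy":0,"dz":0,"rx":0,"ry":0,"rz":-0.5},{"grip":0,"dx":0,"dy":0,"dz":-0.4,"rx":0,"ry":0,"rz":0},{"grip":0,"dx":0,"dy":0,"dz":-0.8,"rx":0,"ry":0,"rz":0},{"grip":0,"dx":0,"dy":0,"dz":-0.8,"rx":0,"ry":0,"rz":0},{"grip":0,"dx":0,"dy":0,"dz":0,"rx":0,"ry":0,"rz":0}]'
python3 - <<'E'
from h import *
togo([0.482,0.256,0.2],82)
s=snap('wrist','w28')
t=snap('scene');cv2.imwrite('pics/s28.png',cv2.resize(t['frame'][180:290,200:380,::-1],None,fx=4.2,fy=4.2,interpolation=cv2.INTER_CUBIC))
E
```

```text
time: 21.58
tool_pos: [0.5203, -0.0969, 0.2031]
ee_rot: [3.138, -0.002, 1.299]
wrist_force: [-0.3, -0.5, -0.7]
width: 0.0259
t 21.57 pos [ 0.5203 -0.0969  0.2031] rpy [ 1.7982e+02 -1.1000e-01  7.4400e+01] w 0.0259 F [-0.3 -0.5 -0.7] T [-0.07  0.06 -0.03] q6 -1.2
  shift now-axes [13.18 -5.27  0.13]  turn [ 0.04 -0.02 -1.52]  shift target-axes [13.77 -3.48  0.12]
```

View pics/w28.png

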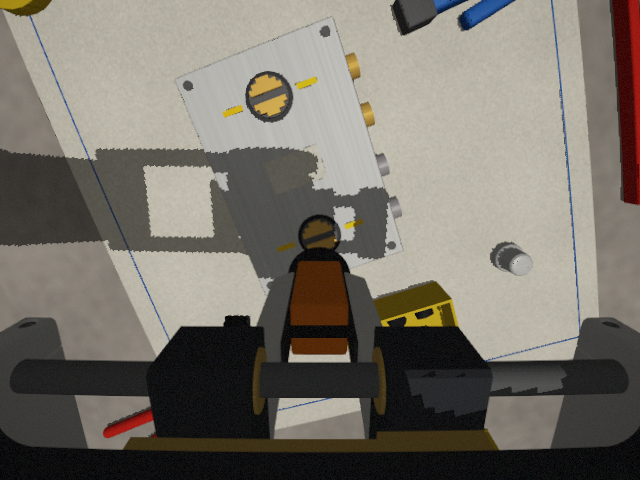

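View pics/s28.png

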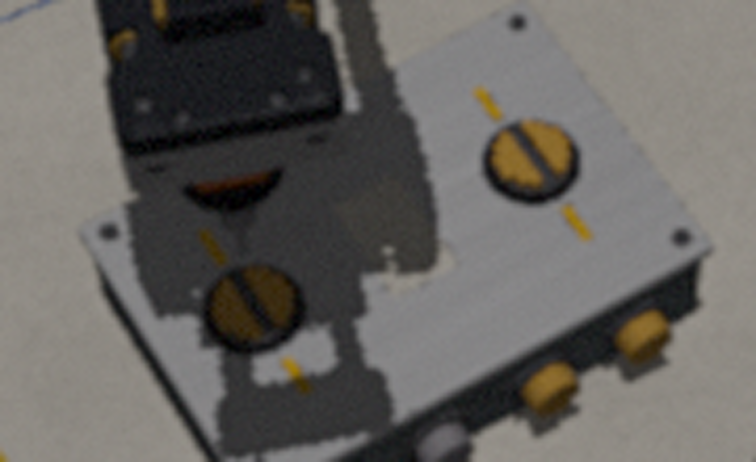

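```bash
python3 -m inch '[{"grip":0,"dx":0.5,"dy":-0.2,"dz":0,"rx":0,"ry":0,"rz":-0.5},{"grip":0,"dx":1,"dy":-0.3,"dz":0,"rx":0,"ry":0,"rz":-0.5},{"grip":0,"dx":1,"dy":-0.3,"dz":0,"rx":0,"ry":0,"rz":-0.5},{"grip":0,"dx":1,"dy":-0.3,"dz":0,"rx":0,"ry":0,"rz":0},{"grip":0,"dx":1,"dy":-0.3,"dz":0,"rx":0,"ry":0,"rz":0},{"grip":0,"dx":1,"dy":-0.3,"dz":0,"rx":0,"ry":0,"rz":0},{"grip":0,"dx":1,"dy":-0.3,"dz":0,"rx":0,"ry":0,"rz":0},{"grip":0,"dx":1,"dy":-0.3,"dz":0,"rx":0,"ry":0,"rz":0},{"grip":0,"dx":1,"dy":-0.3,"dz":0,"rx":0,"ry":0,"rz":0},{"grip":0,"dx":1,"dy":-0.3,"dz":0,"rx":0,"ry":0,"rz":0},{"grip":0,"dx":0.8,"dy":-0.2,"dz":0,"rx":0,"ry":0,"rz":0},{"grip":0,"dx":0,"dy":0,"dz":0,"rx":0,"ry":0,"rz":0}]'
python3 - <<'E'
from h import *
togo([0.482,0.257,0.2],82)
s=snap('wrist','w29'); print(proj(s,(.482,.256,.055)))
for r in spotter.place_of(s,'tool_block')[:1]: print(r['score'],r['pixel'],onz(s,r['pixel'],0))
E
```

```text
time: 23.18
tool_pos: [0.4689, 0.1865, 0.1894]
ee_rot: [-3.116, -0.004, 1.457]
wrist_force: [1.1, -0.4, -1.8]
width: 0.0259
t 23.18 pos [0.4689 0.1865 0.1894] rpy [-178.52   -0.21   83.49] w 0.0259 F [ 1.1 -0.4 -1.8] T [-0.1   0.08 -0.04] q6 21.3
  shift now-axes [ 2.86  0.19 -0.42]  turn [-0.3  -0.04  0.3 ]  shift target-axes [ 2.87  0.13 -0.42]
[328.29760684 157.73641702]
0.66 [329.8, 157.9] [0.48343222 0.25440361 0.        ]
```

View pics/w29.png

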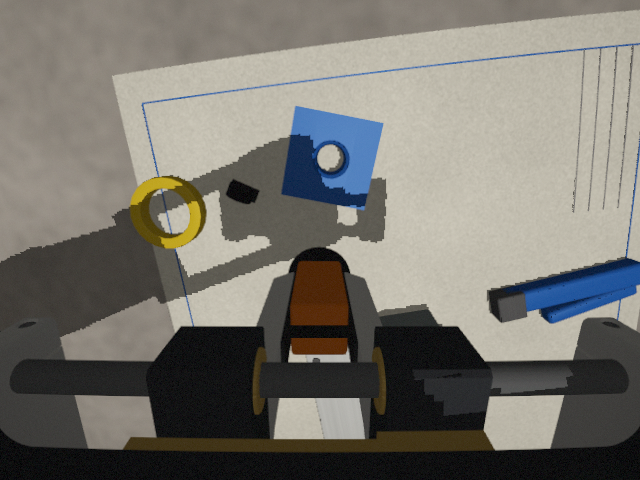

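```bash
python3 -m inch '[{"grip":0,"dx":0.5,"dy":0.1,"dz":-0.3,"rx":-0.3,"ry":0,"rz":0.3},{"grip":0,"dx":0,"dy":0,"dz":0,"rx":0,"ry":0,"rz":0}]'
python3 - <<'E'
from h import *
s=snap('wrist');togo([0.482,0.257,0.2],82)
cv2.imwrite('pics/w30.png',cv2.resize(s['frame'][130:250,260:400,::-1],None,fx=5,fy=5,interpolation=cv2.INTER_CUBIC))
print(proj(s,(.482,.256,.055)))
E
```

```text
time: 23.52
tool_pos: [0.4736, 0.1955, 0.1965]
ee_rot: [3.141, -0.001, 1.427]
wrist_force: [-0.0, -0.4, -1.2]
width: 0.0259
t 23.57 pos [0.4733 0.195  0.1959] rpy [-1.7996e+02 -1.0000e-02  8.1710e+01] w 0.026 F [-1.  -0.1 -0.8] T [-0.05  0.13 -0.01] q6 24.3
  shift now-axes [ 2.51 -0.01 -0.16]  turn [-0.01 -0.   -0.06]  shift target-axes [ 2.51 -0.   -0.16]
[317.97543728 168.04956818]
```

View pics/w30.png

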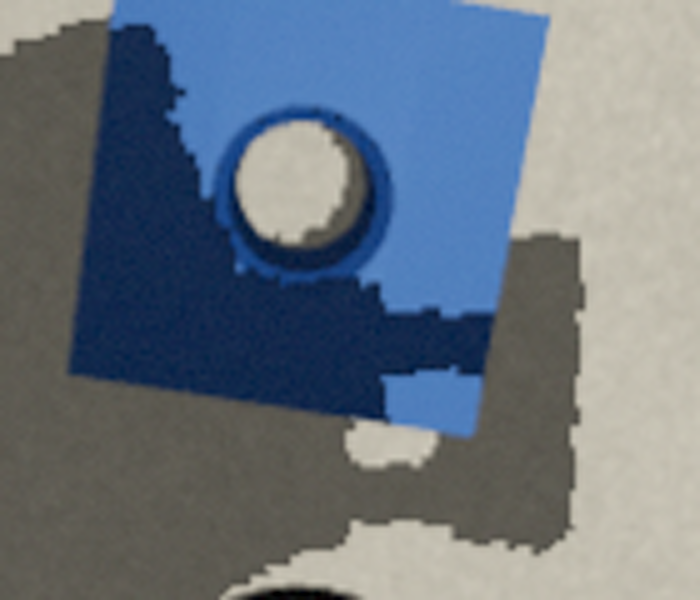

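```bash
python3 - <<'E'
from h import *
s=snap('wrist');print(onz(s,(320.3,168.4),.055))
E
python3 -m inch '[{"grip":0,"dx":1,"dy":0.05,"dz":0,"rx":0,"ry":0,"rz":0},{"grip":0,"dx":1,"dy":0,"dz":0,"rx":0,"ry":0,"rz":0},{"grip":0,"dx":0.5,"dy":0,"dz":0.3,"rx":0,"ry":0,"rz":0},{"grip":0,"dx":0,"dy":0,"dz":0,"rx":0,"ry":0,"rz":0}]'
python3 - <<'E'
from h import *
togo([0.483,0.2565,0.16],82)
E
```

```text
[0.48365036 0.25477853 0.055     ]
time: 24.12
tool_pos: [0.4839, 0.254, 0.1858]
ee_rot: [-3.137, 0.004, 1.422]
wrist_force: [-0.2, -0.4, -0.6]
width: 0.0256
t 24.12 pos [0.4839 0.254  0.1858] rpy [-179.75    0.21   81.48] w 0.0256 F [-0.2 -0.4 -0.6] T [-0.1   0.15 -0.07] q6 30.3
  shift now-axes [ 0.1  -0.05  1.03]  turn [-0.05  0.04 -0.1 ]  shift target-axes [ 0.09 -0.05  1.03]
```

```bash
python3 -m inch '[{"grip":0,"dx":0.1,"dy":-0.05,"dz":0.6,"rx":-0.05,"ry":0.04,"rz":-0.1},{"grip":0,"dx":0,"dy":0,"dz":0.6,"rx":0,"ry":0,"rz":0},{"grip":0,"dx":0,"dy":0,"dz":0,"rx":0,"ry":0,"rz":0}]'
python3 - <<'E'
from h import *
togo([0.483,0.2563,0.0915],82)
s=snap('wrist');cv2.imwrite('pics/w31.png',cv2.resize(s['frame'][180:340,240:400,::-1],None,fx=3.5,fy=3.5,interpolation=cv2.INTER_CUBIC))
s=snap('scene');cv2.imwrite('pics/s31.png',cv2.resize(s['frame'][60:220,340:500,::-1],None,fx=3.5,fy=3.5,interpolation=cv2.INTER_CUBIC))
E
```

```text
time: 24.5
tool_pos: [0.4822, 0.2546, 0.1525]
ee_rot: [-3.14, 0.002, 1.43]
wrist_force: [-0.2, -0.7, -0.7]
width: 0.0258
t 24.5 pos [0.4822 0.2546 0.1525] rpy [-1.799e+02  1.200e-01  8.192e+01] w 0.0258 F [-0.2 -0.7 -0.7] T [-0.09  0.07  0.07] q6 30.0
  shift now-axes [0.08 0.03 2.44]  turn [-0.02  0.02 -0.02]  shift target-axes [0.07 0.02 2.44]
```

View pics/w31.png

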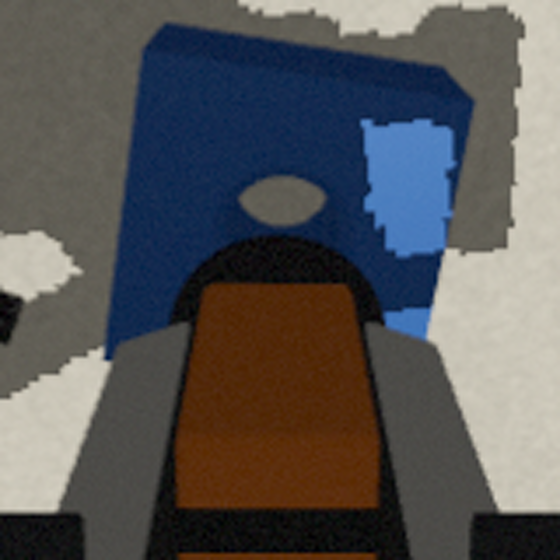

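View pics/s31.png

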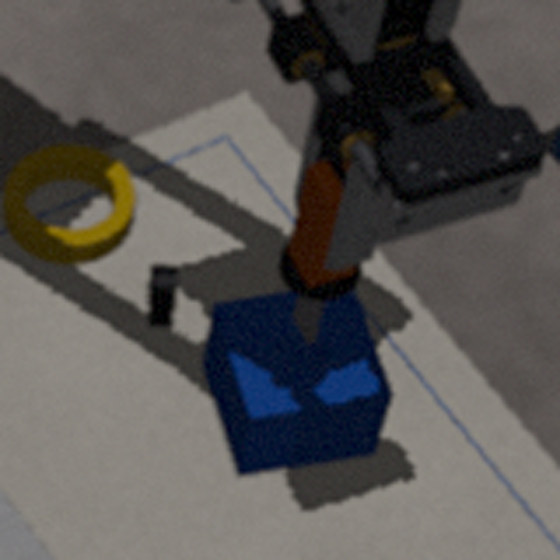

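```bash
python3 -m inch '[{"grip":0,"dx":0.08,"dy":0.03,"dz":0.5,"rx":0,"ry":0,"rz":0},{"grip":0,"dx":0,"dy":0,"dz":0.4,"rx":0,"ry":0,"rz":0}]'
python3 - <<'E'
from h import *
togo([0.483,0.2563,0.0915],82)
E
```

```text
time: 24.85
tool_pos: [0.4854, 0.2574, 0.1325]
ee_rot: [3.137, -0.001, 1.43]
wrist_force: [-0.7, -0.8, -1.4]
width: 0.026
t 24.85 pos [0.4854 0.2574 0.1325] rpy [ 1.7975e+02 -8.0000e-02  8.1910e+01] w 0.026 F [-0.7 -0.8 -1.4] T [-0.06  0.07  0.02] q6 30.1
  shift now-axes [-0.06 -0.1   1.64]  turn [ 0.05 -0.02 -0.02]  shift target-axes [-0.06 -0.09  1.64]
```

```bash
python3 -m inch '[{"grip":0,"dx":-0.06,"dy":-0.1,"dz":0.5,"rx":0.05,"ry":0,"rz":0},{"grip":0,"dx":0,"dy":0,"dz":0.5,"rx":0,"ry":0,"rz":0},{"grip":0,"dx":0,"dy":0,"dz":0.4,"rx":0,"ry":0,"rz":0},{"grip":0,"dx":0,"dy":0,"dz":0,"rx":0,"ry":0,"rz":0}]'
python3 - <<'E'
from h import *
togo([0.483,0.2563,0.0905],82)
E
```

```text
time: 25.35
tool_pos: [0.4814, 0.2558, 0.0929]
ee_rot: [-3.138, 0.0, 1.43]
wrist_force: [0.9, -0.4, -1.3]
width: 0.0261
t 25.35 pos [0.4814 0.2558 0.0929] rpy [-1.798e+02  2.000e-02  8.192e+01] w 0.0261 F [ 0.9 -0.4 -1.3] T [-0.08  0.09  0.03] q6 30.0
  shift now-axes [0.03 0.06 0.1 ]  turn [-0.04  0.   -0.02]  shift target-axes [0.03 0.06 0.1 ]
```

```bash
python3 -m inch '[{"grip":0,"dx":0,"dy":0.05,"dz":0.15,"rx":-0.04,"ry":0,"rz":0},{"grip":0,"dx":0,"dy":0,"dz":0.05,"rx":0,"ry":0,"rz":0}]'
python3 - <<'E'
from h import *
togo([0.483,0.2563,0.0905],82)
s=snap('scene');cv2.imwrite('pics/s33.png',cv2.resize(s['frame'][60:220,340:500,::-1],None,fx=3.5,fy=3.5,interpolation=cv2.INTER_CUBIC))
E
```

```text
time: 25.6
tool_pos: [0.4834, 0.256, 0.0905]
ee_rot: [3.139, -0.001, 1.43]
wrist_force: [-2.8, -1.9, 3.6]
width: 0.0261
t 25.6 pos [0.4834 0.256  0.0905] rpy [ 1.7987e+02 -6.0000e-02  8.1920e+01] w 0.0261 F [-2.8 -1.9  3.6] T [-0.23  0.57 -0.  ] q6 30.1
  shift now-axes [ 0.01 -0.02 -0.  ]  turn [ 0.03 -0.01 -0.02]  shift target-axes [ 0.01 -0.02 -0.  ]
```

View pics/s33.png

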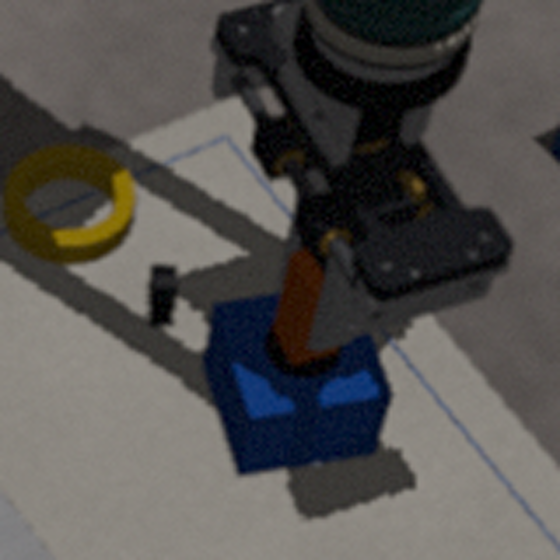

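Contact with the block at the same height as at the start (z 0.0905): home. Release.

```bash
python3 -m inch '[{"grip":1,"dx":0,"dy":0,"dz":0,"rx":0,"ry":0,"rz":0},{"grip":1,"dx":0,"dy":0,"dz":0,"rx":0,"ry":0,"rz":0},{"grip":1,"dx":0,"dy":0,"dz":0,"rx":0,"ry":0,"rz":0},{"grip":1,"dx":0,"dy":0,"dz":0,"rx":0,"ry":0,"rz":0},{"grip":1,"dx":0,"dy":0,"dz":0,"rx":0,"ry":0,"rz":0},{"grip":1,"dx":0,"dy":0,"dz":0,"rx":0,"ry":0,"rz":0}]'
python3 - <<'E'
from h import *
togo([0.483,0.2563,0.0905],82)
snap('wrist','w34')
E
```

```text
time: 26.4
tool_pos: [0.4842, 0.2562, 0.0904]
ee_rot: [3.137, -0.002, 1.43]
wrist_force: [-0.2, 0.4, 0.2]
width: 0.0826
t 26.4 pos [0.4842 0.2562 0.0904] rpy [ 1.7976e+02 -1.2000e-01  8.1920e+01] w 0.0826 F [-0.2  0.4  0.2] T [-0.06  0.09  0.03] q6 30.1
  shift now-axes [-0.   -0.05 -0.01]  turn [ 0.05 -0.02 -0.02]  shift target-axes [-0.   -0.05 -0.01]
```

View pics/w34.png

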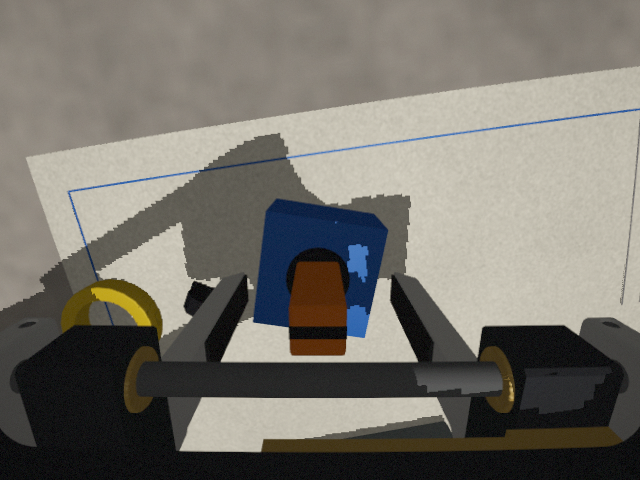

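Driver stands released at cols 289–347, flange on the block. Raise clear and move aside for a final view.

```bash
python3 -m inch '[{"grip":1,"dx":0,"dy":0,"dz":-0.4,"rx":0,"ry":0,"rz":0},{"grip":1,"dx":0,"dy":0,"dz":-1,"rx":0,"ry":0,"rz":0},{"grip":1,"dx":0,"dy":0,"dz":-1,"rx":0,"ry":0,"rz":0},{"grip":1,"dx":0,"dy":0,"dz":-1,"rx":0,"ry":0,"rz":0},{"grip":1,"dx":0,"dy":0,"dz":-1,"rx":0,"ry":0,"rz":0},{"grip":1,"dx":0.5,"dy":0,"dz":-0.6,"rx":0,"ry":0,"rz":0},{"grip":1,"dx":1,"dy":0,"dz":0,"rx":0,"ry":0,"rz":0},{"grip":1,"dx":1,"dy":0,"dz":0,"rx":0,"ry":0,"rz":0},{"grip":1,"dx":1,"dy":0,"dz":0,"rx":0,"ry":0,"rz":0},{"grip":1,"dx":1,"dy":0,"dz":0,"rx":0,"ry":0,"rz":0},{"grip":1,"dx":0.5,"dy":0,"dz":0,"rx":0,"ry":0,"rz":0},{"grip":1,"dx":0,"dy":0,"dz":0,"rx":0,"ry":0,"rz":0}]'
python3 - <<'E'
from h import *
togo([0.483,0.2563,0.0905],82)
t=snap('top','t35'); s=snap('scene','s35')
for n,v in(('top',t),('scene',s)):
  for q in ('tool_block','driver','connector','clip_a','stripper'):
    for r in spotter.place_of(v,q)[:2]: print(n,q,round(r['score'],2),np.round(onz(v,r['pixel'],0.005 if q=='driver' else 0),4))
cv2.imwrite('pics/t35c.png',cv2.resize(t['frame'][210:330,160:410,::-1],None,fx=3.2,fy=3.2,interpolation=cv2.INTER_CUBIC))
E
```

```text
time: 27.95
tool_pos: [0.5033, 0.3833, 0.2303]
ee_rot: [3.128, -0.008, 1.428]
wrist_force: [0.5, -1.1, -0.8]
width: 0.0943
t 27.95 pos [0.5033 0.3833 0.2303] rpy [179.2   -0.45  81.82] w 0.0943 F [ 0.5 -1.1 -0.8] T [-0.03  0.08 -0.06] q6 40.4
  shift now-axes [-5.19 -0.16  5.55]  turn [ 0.16 -0.09 -0.04]  shift target-axes [-5.15 -0.1   5.59]
top driver 0.87 [0.4824 0.2545 0.005 ]
top connector 0.74 [ 0.7174 -0.1884  0.    ]
top clip_a 0.67 [0.3875 0.2374 0.    ]
top clip_a 0.6 [ 0.3881 -0.1919  0.    ]
top stripper 0.96 [0.7273 0.0983 0.    ]
top stripper 0.44 [0.5215 0.0417 0.    ]
scene tool_block 0.59 [0.485  0.2487 0.    ]
scene driver 0.71 [0.4791 0.2543 0.005 ]
scene connector 0.76 [ 0.7142 -0.1883  0.    ]
scene clip_a 0.74 [ 0.3911 -0.1923  0.    ]
scene clip_a 0.5 [0.387  0.2338 0.    ]
scene stripper 0.38 [0.4828 0.2519 0.    ]
```

View pics/t35c.png

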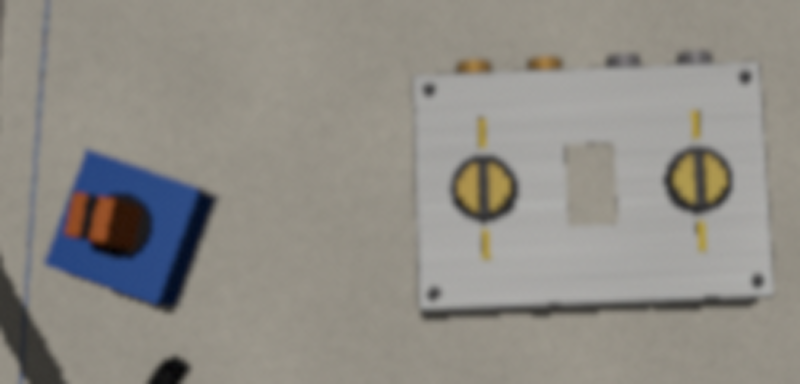

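View pics/s35.png

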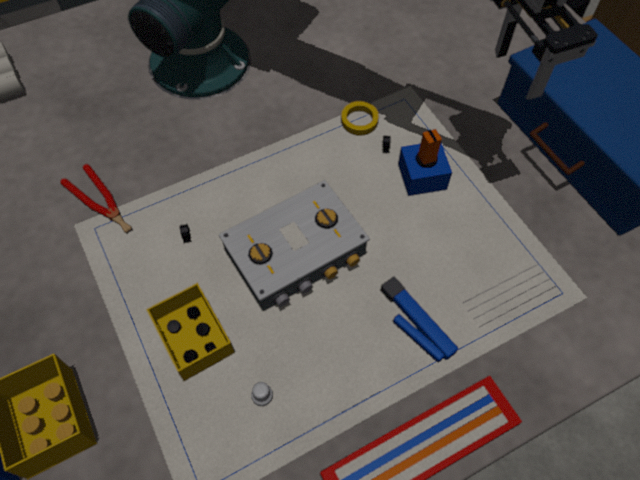

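```bash
python3 -c "
from bench import robot
o=robot.get_obs();print(o['qvel'],o['wrist_force'])
print(robot.close_job())"
```

```text
[ 0.00096426  0.00063257 -0.00277593 -0.0012651  -0.00027464 -0.00075044] [-0.77878402  0.31387336  0.14474352]
the job is handed in; nothing more can be done
None
```

I turned both screws clockwise to their stops, left then right, stood the driver back in its block, released it and handed the job in at about 28 s. The hand-in reports no verdict, so success rests on my own checks.

- **Screws:** Each screw was turned until the torque climbed past its normal 0.12 N m (about 0.3 N m on the left, 0.22 N m held on the right). In the last top view both slots line up with their yellow marks.
- **Driver:** The flange met the block at the same tool height as when I first gripped it (0.0905 m against 0.0906 m). The driver stands upright and released; the network put its tip about 1 mm (top camera) and 4 mm (scene camera) from the hole centre I had measured.
- **Loose parts and arm:** The connector and both clips show within about 11 mm of their first readings. The stripper does too in the top view. The arm stood clear and at rest, with wrist force under about 1 N.
- **Disagreements:** In the last scene picture the network placed the "stripper" on the tool block with a low score (0.38). The image shows the stripper where it started, so I discounted that. The network's early readings of the left screw's position differed by up to about 10 mm between cameras, so I measured both screw heads from the images myself.

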